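# Pack a sample case: slide open, load the corked tubes, slide shut, print the ticket

### The arm

A 6-joint arm with a two-finger parallel gripper is mounted at the origin on the work surface. World frame = base frame: x ahead of the robot, y to its left, z up, the work surface at z = 0. Lengths are in m, angles in degrees, forces in N, time in s.
With the tool pointing down it reaches from about 0.3 to 0.75 m from the base axis. Payload 8.5 kg.
Tool frame: the origin (TCP) lies on the centre line of the jaws, within the pads' length; the fingertips stand 17 mm ahead of it and the grasp point (between the pads) lies 2 mm behind it (env.tip_extent is the distance from the TCP to the fingertips, in m); z points along the fingers, y is the direction in which the jaws open and shut (so a half turn about z gives the same grasp; the last joint's range is limited). The gripper opens to 85 mm and grips with 20 to 120 N. Pads are 22 mm wide; open, the fingers measure 114 mm over their backs; the gripper's body (76 mm by 85 mm) begins 54 mm behind the grasp point. The pads swing forward as they close: fully open they stand 13 mm farther back than shut.
Start: joints at [-83.211, 21.807, 74.336, -0, 83.858, -12.336], TCP at [0.18, -0.52, 0.248] pointing down, gripper open.
Joint ranges: [-178.18, 178.18], [-50.72, 133.34], [12.68, 142.11], [-81.47, 261.47], [9.98, 163.14], [-165.26, 165.26]. Speed limits (degrees/s): [136.94, 136.94, 180, 180, 180, 180].

### API

Orientations are given as a 3x3 rotation matrix whose columns are the frame's x, y, z axes.
In Python, from rig import telemetry, get_image, camera_params, close_job, env gives the robot as it stands.
- The arm moves only by the tool apply_moves, never from a script. Its argument "motion" is a list of rows, each an object of numbers: "tx", "ty", "tz": the shift along the tool's x, y, z in cm; "turn": the turn about the tool's z in degrees; "jaw": the gripper's target within -1 to 1 (fully open at 1, half-way at 0, shut at -1). In form: [{"tx": .., "ty": .., "tz": .., "turn": .., "jaw": ..}, ...]. A call has 1 to 5 rows; each row is the pose to reach, as a shift and turn from the pose measured when the call began, along the tool's axes at that moment; what a row does not reach only later rows make up. A row lasts 1/12 s, in which the tool goes at most 41.7 mm and 7.16 degrees, less where a joint would pass 70% of its speed; a pose out of reach is approached as far as the arm can. A call with a gripper value outside its range is refused whole. The fingers move at their own pace and stop on an object; "squeeze" is the grip in N (left out, the last holds). Time passes only in rows, so rows that repeat a pose let the fingers close. It gives the time, the measured TCP pose, the force and the opening at its end, in the units of the state.
- telemetry.observe(): the state, without advancing time (a new reading comes with each control period).
- get_image(name): name is "scene" or "top"; returns (picture, depth): 400x640x3 uint8, red, green, blue; 400x640 float32, m along the optical axis (not along the pixel's ray), 0 where there is no reading.
- camera_params(name): a dict with "fx", "fy", "cx", "cy" (pixels), "rvec" (rotation vector, rad) and "tvec" (3), from world to camera coordinates, as OpenCV has them. Camera axes: x right, y down, z forward; pixel columns grow to the right and rows downward; lengths in m; the calibration is good to about 2 mm. A picture is of the moment at which its call begins. camera_params takes no time and is no camera call.
- close_job(): hands the job in, once; it reports no verdict.
The state is a dict: "time_s": time; "q": joint angles; "qvel": joint speeds; "joint_efforts": joint torques, N m; "position": TCP position; "tool_rot": TCP orientation; "ft_force": force on the tool from outside, world axes, zero at the start; "wrist_torque": the same for the moment, N m; "grip_width": finger opening in m.
Only numpy, scipy, OpenCV 4.12 (cv2) and the standard library are available. Lean on these libraries where they do the work, as an engineer would, in place of code of your own. Each camera call takes 0.05 s, during which the arm holds its last target. There are 200 camera calls.

### The job

Pack this order of corked sample tubes: slide the wooden case's cover fully back, lay every square corked tube lying loose on the counter flat inside the case in a single layer, and slide the cover fully shut. Only then press the white button on the ticket printer all the way down and let it come up again. Leave the jars, can, tape and cardboard box where they stand.

Things in the scene. Friction and masses are not known exactly. Their poses are not given: they have to be found in the camera images.
- case: shallow light-wood gift case with sliding cover, fixed to the counter. Origin: centre of its underside; x across it, y along it (+y: the way the cover opens), z up. Outside 168 (x) by 212 mm (y), inside 156 by 200 mm, centred on the origin; walls and floor 6 mm thick. Side walls (+-x) and the -y end wall 56 mm high, +y end wall 42 mm; the side walls run on 60 mm past the +y end as runners
- case_in (a point): centre of the case's inner floor, 6 mm above the counter. Inside there is room for six tubes lying flat in one layer, with 36 mm of height under the cover
- cover (a joint): how far the cover is slid back, in m: 0 = shut, at its stop; 0.205 = fully back, at the other stop. It slides level along the case's +y to open, over the lower end wall; needs about 2 N and stays where it is left; may start up to 25 mm open. The plate is 160 by 206 by 6 mm, its top 49 mm above the counter
- cover_grip (a point): centre of the dark wood grip rib on the cover, 63 mm above the counter: 70 mm long along the case's x, 16 mm thick along the case's y (pinch it this way from above), from 49 to 77 mm above the counter. With the cover shut it is over the case's origin
- button (a joint): push button of the ticket printer: 0 = up, 0.006 m = fully down; a spring, 5 N when fully down, pushes it back up
- button_top (a point): centre of the top of the round white button (32 mm across, pressed straight down), on top of the ticket printer: a fixed black box 70 by 110 mm, 44 mm high
- tube1_mid (a point): square corked sample tube (absent in some starts), lying down: glass body 24 x 24 mm by 44 mm long with a paper band, then a cork 18 mm across, 16 mm long; 60 mm long in all, about 50 g. This point is its centre (12 mm above what it lies on); x along the tube to the cork; it may lie on any of its four sides
- tube2_mid (a point): square corked sample tube (absent in some starts), lying down: glass body 24 x 24 mm by 44 mm long with a paper band, then a cork 18 mm across, 16 mm long; 60 mm long in all, about 50 g. This point is its centre (12 mm above what it lies on); x along the tube to the cork; it may lie on any of its four sides
- tube3_mid (a point): square corked sample tube (absent in some starts), lying down: glass body 24 x 24 mm by 44 mm long with a paper band, then a cork 18 mm across, 16 mm long; 60 mm long in all, about 50 g. This point is its centre (12 mm above what it lies on); x along the tube to the cork; it may lie on any of its four sides
- tube4_mid (a point): square corked sample tube (absent in some starts), lying down: glass body 24 x 24 mm by 44 mm long with a paper band, then a cork 18 mm across, 16 mm long; 60 mm long in all, about 50 g. This point is its centre (12 mm above what it lies on); x along the tube to the cork; it may lie on any of its four sides
- tube5_mid (a point): square corked sample tube (absent in some starts), lying down: glass body 24 x 24 mm by 44 mm long with a paper band, then a cork 18 mm across, 16 mm long; 60 mm long in all, about 50 g. This point is its centre (12 mm above what it lies on); x along the tube to the cork; it may lie on any of its four sides
- tube6_mid (a point): square corked sample tube (absent in some starts), lying down: glass body 24 x 24 mm by 44 mm long with a paper band, then a cork 18 mm across, 16 mm long; 60 mm long in all, about 50 g. This point is its centre (12 mm above what it lies on); x along the tube to the cork; it may lie on any of its four sides
- pot_a: round jar with a white cap, 42 mm across, 65 mm high, standing among the tubes; not to be disturbed. Origin: centre of its underside
- pot_b: round jar with a white cap, 42 mm across, 65 mm high, standing between the robot and the case; not to be disturbed. Origin: centre of its underside
- jar: big jar with cork lid, 76 mm across, 100 mm high; not to be disturbed. Origin: centre of its underside
- can: can, 66 mm across, 110 mm high; not to be disturbed. Origin: centre of its underside
- tape: roll of clear tape lying flat, 90 mm across, 25 mm high; not to be disturbed. Origin: centre of its underside
- cards: cardboard box, 60 by 90 mm, 30 mm high; not to be disturbed. Origin: centre of its underside
Things that resemble listed ones, but are neither listed nor needed, are in the scene too. What is shaped like the part that bears tube6_mid but red is not meant. Leave any yellow look-alike of the part that bears tube1_mid alone.

How it is judged (in metres and radians):
On the way, in this order (a step that is already met when the one before it is completed fails the run):
1. the cover is slid fully back (value of joint cover above 0.175 m), for 0.2 s.
2. every corked tube lies in the open case (x of tube1_mid in the frame of case between -0.078 and 0.078 m and y of tube1_mid in the frame of case between -0.1 and 0.1 m and z of tube1_mid in the frame of case between 0.008 and 0.03 m and x of tube2_mid in the frame of case between -0.078 and 0.078 m and y of tube2_mid in the frame of case between -0.1 and 0.1 m and z of tube2_mid in the frame of case between 0.008 and 0.03 m and x of tube3_mid in the frame of case between -0.078 and 0.078 m and y of tube3_mid in the frame of case between -0.1 and 0.1 m and z of tube3_mid in the frame of case between 0.008 and 0.03 m and x of tube4_mid in the frame of case between -0.078 and 0.078 m and y of tube4_mid in the frame of case between -0.1 and 0.1 m and z of tube4_mid in the frame of case between 0.008 and 0.03 m and x of tube5_mid in the frame of case between -0.078 and 0.078 m and y of tube5_mid in the frame of case between -0.1 and 0.1 m and z of tube5_mid in the frame of case between 0.008 and 0.03 m and x of tube6_mid in the frame of case between -0.078 and 0.078 m and y of tube6_mid in the frame of case between -0.1 and 0.1 m and z of tube6_mid in the frame of case between 0.008 and 0.03 m and value of joint cover above 0.1 m), for 0.2 s.
3. the cover is fully shut over the tubes (x of tube1_mid in the frame of case between -0.078 and 0.078 m and y of tube1_mid in the frame of case between -0.1 and 0.1 m and z of tube1_mid in the frame of case between 0.008 and 0.03 m and x of tube2_mid in the frame of case between -0.078 and 0.078 m and y of tube2_mid in the frame of case between -0.1 and 0.1 m and z of tube2_mid in the frame of case between 0.008 and 0.03 m and x of tube3_mid in the frame of case between -0.078 and 0.078 m and y of tube3_mid in the frame of case between -0.1 and 0.1 m and z of tube3_mid in the frame of case between 0.008 and 0.03 m and x of tube4_mid in the frame of case between -0.078 and 0.078 m and y of tube4_mid in the frame of case between -0.1 and 0.1 m and z of tube4_mid in the frame of case between 0.008 and 0.03 m and x of tube5_mid in the frame of case between -0.078 and 0.078 m and y of tube5_mid in the frame of case between -0.1 and 0.1 m and z of tube5_mid in the frame of case between 0.008 and 0.03 m and x of tube6_mid in the frame of case between -0.078 and 0.078 m and y of tube6_mid in the frame of case between -0.1 and 0.1 m and z of tube6_mid in the frame of case between 0.008 and 0.03 m and value of joint cover below 0.004 m), for 0.2 s.
4. the printer's button is pressed fully down (value of joint button above 0.005 m), for 0.05 s.
At the end, for the whole second after the job is handed in: every corked tube present lies flat inside the case (centre within the walls and at most 30 mm above the counter), the cover is shut to within 4 mm, and the button has come back up to within 2 mm (all of step 3 and value of joint button below 0.002 m); the robot touches nothing.
It fails at once if the button is pressed while the cover is open (value of joint button above 0.003 m and value of joint cover above 0.01 m).
It fails at once if a bystander is pushed more than 4 cm or knocked over (distance of any of pot_a, pot_b, jar, can, tape, cards from where it was at the start of the episode above 0.04 m or angle between any of pot_a, pot_b, jar, can, tape, cards's own z axis and vertical above 0.6 rad).
Of tube1, tube2, tube3, tube4, tube5, tube6 only 4 to 6 are there at a start; the rules pass over those that are not, and their reading is None.
At some moment in a run one of tube1, tube2, tube3, tube4, tube5, tube6 may be knocked a few centimetres aside while the robot is not near it.
Once in a run the grip may slacken for a moment while it holds something.
It also fails if it takes over 210 s, if anything falls off the work surface, if the arm or the gripper's body presses on something with over 40 N, if the wrist force passes 120 N, or if a joint passes its speed limit or range.

## Working session

There is one attempt and no reset: what is moved stays moved. The work goes in short steps, Python scripts to look and compute and a tool call to move; the robot and the scene stay as the last step left them, time stands still between calls to the robot, and variables do not carry over. Pictures are saved under pics/ and viewed, about 12 in all and at most 16, crops included, and the job is handed in when it is done.

Besides the shell and the picture viewer there is one more tool, called after "Call:" by a JSON object that holds its "name" and its "arguments". apply_moves: Moves the arm, as the interface text tells. Its arguments: {"type":"object","properties":{"motion":{"type":"array"},"squeeze":{"type":"number"}},"required":["motion"]}

```bash
ls; mkdir -p pics; cat > h.py <<'E'
import numpy as np,cv2
from rig import telemetry,get_image,camera_params,env
def cam(n):
    p=camera_params(n);R=cv2.Rodrigues(np.array(p["rvec"],float))[0];t=np.array(p["tvec"],float).ravel();return p,R,t
def ray(n,uv,z):
    p,R,t=cam(n);uv=np.atleast_2d(uv).astype(float)
    d=np.c_[(uv[:,0]-p["cx"])/p["fx"],(uv[:,1]-p["cy"])/p["fy"],np.ones(len(uv))]@R
    c=-R.T@t;return c+d*((z-c[2])/d[:,2])[:,None]
def cloud(n,D):
    p,R,t=cam(n);v,u=np.mgrid[:400,:640]
    P=np.stack([(u-p["cx"])/p["fx"]*D,(v-p["cy"])/p["fy"]*D,D],-1);return (P-t)@R
def proj(n,X):
    p,R,t=cam(n);c=np.atleast_2d(X)@R.T+t;return np.c_[c[:,0]/c[:,2]*p["fx"]+p["cx"],c[:,1]/c[:,2]*p["fy"]+p["cy"]]
def snap(n,name,crop=None,s=1):
    I,D=get_image(n);J=I if crop is None else I[crop[1]:crop[3],crop[0]:crop[2]]
    J=cv2.resize(J,None,fx=s,fy=s,interpolation=cv2.INTER_CUBIC);cv2.imwrite(f"pics/{name}.png",J[...,::-1]);np.savez(f"pics/{name}.npz",I=I,D=D);return I,D
def st():
    s=telemetry.observe();print(round(s["time_s"],2),np.round(s["position"],4),np.round(s["ft_force"],1),round(s["grip_width"],4));return s
E
python3 - <<'E'
from h import *
s=st();print(np.round(s["tool_rot"],3))
for n in("top","scene"):
    I,D=snap(n,n+"1",s=1.25);p,R,t=cam(n);print(n,-R.T@t,R[2],p["fx"])
E
```

```text
pics
0.0 [ 0.1802 -0.5194  0.2477] [ 0.1 -0.7 -0.3] 0.0854
[[ 0.945  0.328 -0.   ]
 [ 0.328 -0.945  0.002]
 [ 0.    -0.002 -1.   ]]
top [ 0.45220636 -0.03194984  1.4992114 ] [ 0.10024601 -0.00399168 -0.99495467] 511.9249811015881
scene [ 1.08608555 -0.52397136  0.85858542] [-0.48480504  0.45965937 -0.74409498] 414.92528091854007
```

View pics/top1.png

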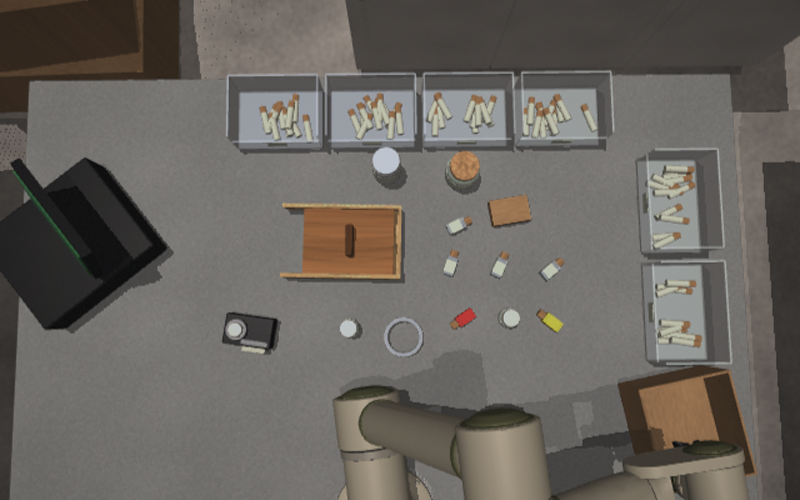

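View pics/scene1.png

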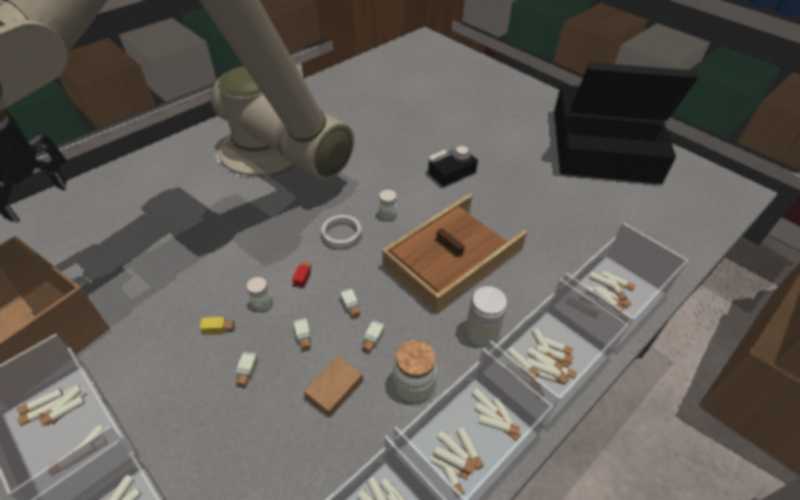

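Top view (shown at 1.25x): there are four white-banded tubes, at (458,226), (451,263), (500,265) and (552,268). Red (463,319) and yellow (550,321) are the look-alikes to leave. The case is at (343,242) with its dark rib at (350,240), and it opens to image left. The printer button is at (236,328). The thin sticks in the trays don't count, because they aren't loose square tubes.

```bash
cat >> h.py <<'E'
def tubes(I,D,show=True):
    P=cloud("top",D);hsv=cv2.cvtColor(I,cv2.COLOR_RGB2HSV)
    m=((P[...,2]>.010)&(P[...,2]<.04)&(D>0)).astype(np.uint8)
    n,l,stt,c=cv2.connectedComponentsWithStats(m);out=[]
    for k in range(1,n):
        if not 60<stt[k,4]<900: continue
        v,u=np.nonzero(l==k);X=ray("top",np.c_[u,v],.020)[:,:2]
        (cx,cy),(w,h),a=cv2.minAreaRect((X*1000).astype(np.float32))
        if not(45<max(w,h)<75 and 15<min(w,h)<38):continue
        if X.mean(0)[0]<.2 or X.mean(0)[0]>.8:continue
        px=hsv[v,u].astype(int);cork=(px[:,0]<18)&(px[:,1]>90)
        body=~cork
        d=X[cork].mean(0)-X[body].mean(0) if cork.any() else np.zeros(2)
        vv=np.linalg.svd(X-X.mean(0),full_matrices=False)[2][0];vv=vv*np.sign(vv@d) if cork.any() else vv
        out.append((cx/1000,cy/1000,np.degrees(np.arctan2(vv[1],vv[0])),np.degrees(np.arctan2(d[1],d[0])),w,h,np.median(px,0),(u.mean(),v.mean())))
        if show: print("xy %.3f %.3f ax %.0f cork %.0f  wh %.0f %.0f"%out[-1][:6],out[-1][6],np.round(out[-1][7]))
    return out
E
python3 - <<'E'
from h import *
z=np.load("pics/top1.npz");I,D=z["I"],z["D"];tubes(I,D)
P=cloud("top",D)
for u,v in[(188,264),(278,263),(408,253),(309,129),(371,131),(280,192),(260,192),(322,269)]:print(u,v,np.round(P[v,u],3))
# case: walls z ~.056 in neighborhood
hsv=cv2.cvtColor(I,cv2.COLOR_RGB2HSV)
R=np.zeros(D.shape,bool);R[155:230,215:330]=1
def rect(m,z):
    v,u=np.nonzero(m);X=ray("top",np.c_[u,v],z)[:,:2];return X,cv2.minAreaRect((X*1000).astype(np.float32))
rb=R&(hsv[...,2]<75)&(P[...,2]>.062);print("rib",rb.sum(),rect(rb,.077)[1])
w=R&(P[...,2]>.051)&(P[...,2]<.062);print("walls",w.sum(),rect(w,.056)[1])
for v0,v1 in((155,180),(205,230)):
    m=np.zeros_like(R);m[v0:v1]=1;m=m&w
    X=rect(m,.056)[0];l=cv2.fitLine(X.astype(np.float32),cv2.DIST_HUBER,0,.001,.001).ravel();print(v0,l,X.min(0),X.max(0))
B=np.zeros_like(R);B[250:275,178:200]=1;b=B&(hsv[...,2]>150)&(hsv[...,1]<60);X,r=rect(b,.05);print("btn",r,np.median(P[b][:,2]))
E
```

```text
xy 0.658 -0.179 ax -65 cork -66  wh 25 61 [ 40.  23. 161.] [366. 180.]
xy 0.615 -0.663 ax -73 cork -72  wh 65 35 [ 29.  28. 168.] [532. 191.]
xy 0.568 -0.159 ax -21 cork -19  wh 25 60 [ 40.  23. 162.] [360. 211.]
xy 0.563 -0.274 ax -26 cork -25  wh 25 60 [ 40.   23.  166.5] [400. 212.]
xy 0.552 -0.394 ax -51 cork -49  wh 25 63 [ 39.  24. 155.] [441. 215.]
xy 0.438 -0.184 ax -58 cork -48  wh 25 63 [  1. 177. 177.] [370. 255.]
xy 0.433 -0.384 ax 53 cork 51  wh 61 25 [ 29. 161. 180.] [440. 256.]
188 264 [0.42  0.327 0.066]
278 263 [0.42  0.077 0.061]
408 253 [ 0.443 -0.286  0.064]
309 129 [ 0.788 -0.014  0.109]
371 131 [ 0.783 -0.187  0.099]
280 192 [0.617 0.07  0.075]
260 192 [0.621 0.129 0.046]
322 269 [ 0.399 -0.046 -0.004]
rib 23 ((614.6260375976562, 65.56513977050781), (10.91882610321045, 66.09866333007812), 77.50367736816406)
walls 1505 ((618.511962890625, 91.77507019042969), (270.7381286621094, 168.21604919433594), 88.26295471191406)
155 [0.05730059 0.998357   0.6932124  0.10882618] [ 0.65537135 -0.04351184] [0.70472608 0.22456034]
205 [ 0.03252167 -0.999471    0.5484236   0.06204391] [ 0.53301852 -0.04198266] [0.58366157 0.22935453]
btn ((422.8367919921875, 333.5142517089844), (28.27388572692871, 27.872304916381836), 89.26648712158203) 0.06591102040918542
```

```bash
python3 - <<'E'
import numpy as np,cv2
I=np.load("pics/top1.npz")["I"];J=cv2.resize(I[160:275,345:465],None,fx=5,fy=5,interpolation=cv2.INTER_CUBIC);cv2.imwrite("pics/crop1.png",J[...,::-1])
E
```

```text
(no output)
```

View pics/crop1.png

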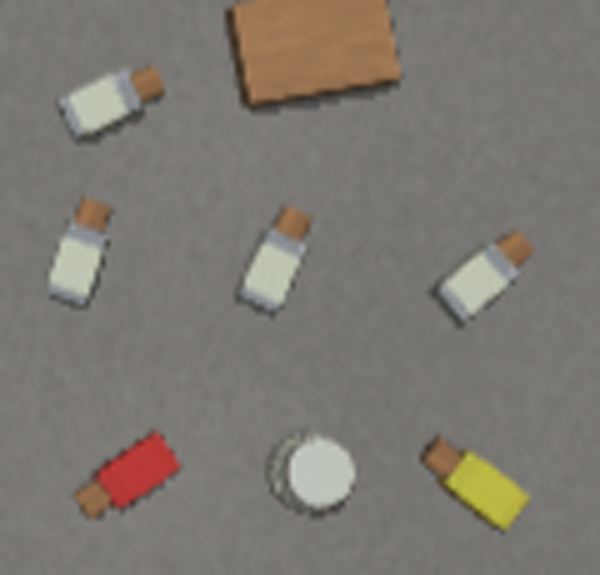

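Confirmed: four white-banded tubes are the targets, and red and yellow stay put. Next is the cover.

```bash
cat >> h.py <<'E'
CASE=np.array([.6176,.0618]);YAW=-1.74
def c2w(x,y):
    a=np.radians(YAW);return CASE+np.array([[np.cos(a),-np.sin(a)],[np.sin(a),np.cos(a)]])@[x,y]
def go(x,y,z,th,s=None):
    s=s or telemetry.observe();R=np.array(s["tool_rot"]);d=R.T@(np.array([x,y,z])-s["position"])*100
    c=np.degrees(np.arctan2(R[1,0],R[0,0]));print("th %.1f"%c,"tx %.2f ty %.2f tz %.2f turn %.1f"%(*d,(c-th+180)%360-180))
E
python3 - <<'E'
from h import *
st();go(.617,.067,.2,-1.7)
E
```

```text
0.1 [ 0.1802 -0.5194  0.2478] [-0.7 -0.4  0.6] 0.0856
th 19.1 tx 60.49 ty -41.08 tz 4.84 turn 20.8
```

Call:
{"name": "apply_moves", "arguments": {"motion": [{"tx": 60.5,"ty": -41.1,"tz": 2,"turn": 20.8,"jaw": 1},{"tx": 60.5,"ty": -41.1,"tz": 2,"turn": 20.8,"jaw": 1},{"tx": 60.5,"ty": -41.1,"tz": 2,"turn": 20.8,"jaw": 1},{"tx": 60.5,"ty": -41.1,"tz": 2,"turn": 20.8,"jaw": 1},{"tx": 60.5,"ty": -41.1,"tz": 2,"turn": 20.8,"jaw": 1}], "squeeze": 40}}

```text
time_s: 0.52
position: [0.3048, -0.3514, 0.2424]
tool_rot: [[1.0, -0.03, -0.0], [-0.03, -1.0, 0.002], [-0.0, -0.002, -1.0]]
ft_force: [1.5, -0.8, 0.6]
grip_width: 0.0854
```

```bash
python3 - <<'E'
from h import *
s=st();print(np.round(s["q"],1));go(.617,.067,.2,-1.7)
E
```

```text
0.52 [ 0.3048 -0.3514  0.2424] [ 1.5 -0.8  0.6] 0.0854
[-63.7  13.6  87.6   0.   78.9  28. ]
th -1.7 tx 29.94 ty -42.76 tz 4.31 turn -0.0
```

Call:
{"name": "apply_moves", "arguments": {"motion": [{"tx": 12,"ty": -17.1,"tz": 1,"jaw": 1},{"tx": 12,"ty": -17.1,"tz": 1,"jaw": 1},{"tx": 12,"ty": -17.1,"tz": 1,"jaw": 1},{"tx": 12,"ty": -17.1,"tz": 1,"jaw": 1},{"tx": 12,"ty": -17.1,"tz": 1,"jaw": 1}]}}

```text
invalid input
```

Call:
{"name": "apply_moves", "arguments": {"motion": [{"tx": 12,"ty": -17.1,"tz": 2,"jaw": 1},{"tx": 12,"ty": -17.1,"tz": 2,"jaw": 1},{"tx": 12,"ty": -17.1,"tz": 2,"jaw": 1},{"tx": 12,"ty": -17.1,"tz": 2,"jaw": 1},{"tx": 12,"ty": -17.1,"tz": 2,"jaw": 1}]}}

```text
invalid input
```

Call:
{"name": "apply_moves", "arguments": {"motion": [{"tx": 6,"ty": -8.6,"tz": 1.5,"jaw": 0.3},{"tx": 6,"ty": -8.6,"tz": 1.5,"jaw": 0.3},{"tx": 6,"ty": -8.6,"tz": 1.5,"jaw": 0.3},{"tx": 6,"ty": -8.6,"tz": 1.5,"jaw": 0.3},{"tx": 6,"ty": -8.6,"tz": 1.5,"jaw": 0.3}]}}

```text
invalid input
```

```bash
python3 - <<'E'
from h import *
s=st();go(.617,.067,.072,-1.7)
E
```

```text
0.52 [ 0.3048 -0.3514  0.2424] [ 1.5 -0.8  0.6] 0.0854
th -1.7 tx 29.94 ty -42.74 tz 17.11 turn -0.0
```

"turn" seems to be required in every row.

Call:
{"name": "apply_moves", "arguments": {"motion": [{"tx": 12,"ty": -17.1,"tz": 1,"turn": 0,"jaw": 1},{"tx": 12,"ty": -17.1,"tz": 1,"turn": 0,"jaw": 1},{"tx": 12,"ty": -17.1,"tz": 1,"turn": 0,"jaw": 1},{"tx": 12,"ty": -17.1,"tz": 1,"turn": 0,"jaw": 1},{"tx": 12,"ty": -17.1,"tz": 1,"turn": 0,"jaw": 1}]}}

```text
time_s: 0.93
position: [0.429, -0.1843, 0.2326]
tool_rot: [[1.0, -0.031, -0.001], [-0.031, -1.0, 0.002], [-0.001, -0.002, -1.0]]
ft_force: [-0.0, -0.9, 0.0]
grip_width: 0.0854
```

Call:
{"name": "apply_moves", "arguments": {"motion": [{"tx": 12,"ty": -17.1,"tz": 2,"turn": 0,"jaw": 1},{"tx": 12,"ty": -17.1,"tz": 2,"turn": 0,"jaw": 1},{"tx": 12,"ty": -17.1,"tz": 2,"turn": 0,"jaw": 1},{"tx": 12,"ty": -17.1,"tz": 2,"turn": 0,"jaw": 1},{"tx": 12,"ty": -17.1,"tz": 2,"turn": 0,"jaw": 1}]}}

```text
time_s: 1.35
position: [0.5528, -0.0177, 0.2128]
tool_rot: [[1.0, -0.03, -0.001], [-0.03, -1.0, 0.002], [-0.001, -0.002, -1.0]]
ft_force: [1.0, -0.3, 0.6]
grip_width: 0.0854
```

Call:
{"name": "apply_moves", "arguments": {"motion": [{"tx": 6,"ty": -8.6,"tz": 1.5,"turn": 0,"jaw": 0.3},{"tx": 6,"ty": -8.6,"tz": 1.5,"turn": 0,"jaw": 0.3},{"tx": 6,"ty": -8.6,"tz": 1.5,"turn": 0,"jaw": 0.3},{"tx": 6,"ty": -8.6,"tz": 1.5,"turn": 0,"jaw": 0.3},{"tx": 6,"ty": -8.6,"tz": 1.5,"turn": 0,"jaw": 0.3}]}}

```text
time_s: 1.77
position: [0.6154, 0.0675, 0.1968]
tool_rot: [[1.0, -0.028, -0.003], [-0.028, -1.0, 0.002], [-0.003, -0.002, -1.0]]
ft_force: [-0.1, 0.3, 0.6]
grip_width: 0.0551
```

```bash
python3 - <<'E'
from h import *
s=st();go(.617,.067,.072,-1.7)
E
```

```text
1.77 [0.6154 0.0675 0.1968] [-0.1  0.3  0.6] 0.0551
th -1.6 tx 0.20 ty 0.07 tz 12.48 turn 0.1
```

Call:
{"name": "apply_moves", "arguments": {"motion": [{"tx": 0.2,"ty": 0,"tz": 4,"turn": 0,"jaw": 0.3},{"tx": 0.2,"ty": 0,"tz": 8,"turn": 0,"jaw": 0.3},{"tx": 0.2,"ty": 0,"tz": 11,"turn": 0,"jaw": 0.3},{"tx": 0.2,"ty": 0,"tz": 12.4,"turn": 0,"jaw": 0.3},{"tx": 0.2,"ty": 0,"tz": 12.4,"turn": 0,"jaw": 0.3}]}}

```text
time_s: 2.18
position: [0.6148, 0.0665, 0.0696]
tool_rot: [[1.0, -0.03, -0.01], [-0.03, -1.0, 0.002], [-0.01, -0.002, -1.0]]
ft_force: [-1.7, 0.8, -0.1]
grip_width: 0.0558
```

Call:
{"name": "apply_moves", "arguments": {"motion": [{"tx": 0,"ty": 0,"tz": 0,"turn": 0,"jaw": -1},{"tx": 0,"ty": 0,"tz": 0,"turn": 0,"jaw": -1},{"tx": 0,"ty": 0,"tz": 0,"turn": 0,"jaw": -1},{"tx": 0,"ty": 0,"tz": 0,"turn": 0,"jaw": -1},{"tx": 0,"ty": 0,"tz": 0,"turn": 0,"jaw": -1}]}}

```text
time_s: 2.6
position: [0.6154, 0.0663, 0.0714]
tool_rot: [[1.0, -0.03, -0.007], [-0.03, -1.0, 0.002], [-0.007, -0.002, -1.0]]
ft_force: [-1.5, -0.4, 6.5]
grip_width: 0.0151
```

```bash
python3 - <<'E'
from h import *
s=st();x,y=c2w(0,.206);go(x,y,.072,-1.7)
E
```

```text
2.6 [0.6154 0.0663 0.0714] [-1.5 -0.4  6.5] 0.0151
th -1.7 tx 0.25 ty -20.16 tz -0.03 turn 0.0
```

Call:
{"name": "apply_moves", "arguments": {"motion": [{"tx": 0,"ty": 0,"tz": -0.2,"turn": 0,"jaw": -1},{"tx": 0,"ty": -2,"tz": -0.2,"turn": 0,"jaw": -1},{"tx": 0,"ty": -5,"tz": -0.2,"turn": 0,"jaw": -1},{"tx": 0,"ty": -8,"tz": -0.2,"turn": 0,"jaw": -1},{"tx": 0,"ty": -11,"tz": -0.2,"turn": 0,"jaw": -1}]}}

```text
time_s: 3.02
position: [0.6184, 0.1763, 0.0715]
tool_rot: [[0.999, -0.031, -0.009], [-0.031, -1.0, 0.0], [-0.009, 0.0, -1.0]]
ft_force: [7.5, -3.9, -19.2]
grip_width: 0.0151
```

Call:
{"name": "apply_moves", "arguments": {"motion": [{"tx": 0,"ty": -2,"tz": 0,"turn": 0,"jaw": -1},{"tx": 0,"ty": -5,"tz": 0,"turn": 0,"jaw": -1},{"tx": 0,"ty": -7.5,"tz": 0,"turn": 0,"jaw": -1},{"tx": 0,"ty": -9,"tz": 0,"turn": 0,"jaw": -1},{"tx": 0,"ty": -9.4,"tz": 0,"turn": 0,"jaw": -1}]}}

```text
time_s: 3.43
position: [0.6211, 0.2674, 0.0715]
tool_rot: [[1.0, -0.029, -0.011], [-0.029, -1.0, -0.01], [-0.011, 0.01, -1.0]]
ft_force: [-5.2, -35.0, 4.7]
grip_width: 0.015
```

Call:
{"name": "apply_moves", "arguments": {"motion": [{"tx": 0,"ty": 0.1,"tz": 0,"turn": 0,"jaw": -1},{"tx": 0,"ty": 0.1,"tz": 0,"turn": 0,"jaw": -1},{"tx": 0,"ty": 0.1,"tz": 0,"turn": 0,"jaw": 0},{"tx": 0,"ty": 0.1,"tz": 0,"turn": 0,"jaw": 0},{"tx": 0,"ty": 0.1,"tz": 0,"turn": 0,"jaw": 0}]}}

```text
time_s: 3.85
position: [0.6213, 0.2664, 0.072]
tool_rot: [[1.0, -0.029, -0.01], [-0.029, -1.0, -0.01], [-0.01, 0.01, -1.0]]
ft_force: [-0.8, -0.4, -0.9]
grip_width: 0.0427
```

Call:
{"name": "apply_moves", "arguments": {"motion": [{"tx": 0,"ty": 0,"tz": -4,"turn": 0,"jaw": 0.3},{"tx": 0,"ty": 0,"tz": -8,"turn": 0,"jaw": 0.3},{"tx": 0,"ty": 4,"tz": -9,"turn": 0,"jaw": 0.3},{"tx": 0,"ty": 8,"tz": -9,"turn": 0,"jaw": 0.3},{"tx": 0,"ty": 12,"tz": -9,"turn": 0,"jaw": 0.3}]}}

```text
time_s: 4.27
position: [0.6187, 0.1465, 0.1648]
tool_rot: [[1.0, -0.027, -0.007], [-0.028, -1.0, -0.01], [-0.007, 0.01, -1.0]]
ft_force: [0.6, -0.2, -0.6]
grip_width: 0.0555
```

Call:
{"name": "apply_moves", "arguments": {"motion": [{"tx": -1,"ty": 4,"tz": 0,"turn": 4,"jaw": 0.3},{"tx": -2,"ty": 8,"tz": 0,"turn": 8,"jaw": 0.3},{"tx": -4,"ty": 12,"tz": 0,"turn": 12,"jaw": 0.3},{"tx": -5,"ty": 16,"tz": 0,"turn": 16,"jaw": 0.3},{"tx": -5,"ty": 20,"tz": 0,"turn": 20,"jaw": 0.3}]}}

```text
time_s: 4.68
position: [0.5614, -0.0522, 0.1678]
tool_rot: [[0.929, -0.37, -0.007], [-0.37, -0.929, -0.01], [-0.003, 0.011, -1.0]]
ft_force: [1.6, -0.2, -0.2]
grip_width: 0.0559
```

```bash
python3 - <<'E'
from h import *
I,D=snap("top","top2",(160,90,480,330),2.4);tubes(I,D);s=st()
P=cloud("top",D);hsv=cv2.cvtColor(I,cv2.COLOR_RGB2HSV)
R=np.zeros(D.shape,bool);R[155:230,165:330]=1
w=R&(P[...,2]>.0505)&(P[...,2]<.062);v,u=np.nonzero(w);print(cv2.minAreaRect((ray("top",np.c_[u,v],.056)[:,:2]*1000).astype(np.float32)))
go(.568,-.159,.1,-21)
E
```

```text
xy 0.658 -0.179 ax -67 cork -66  wh 25 60 [ 40.   23.  163.5] [366. 180.]
xy 0.618 -0.662 ax -73 cork -72  wh 30 71 [ 29.   28.  167.5] [532. 191.]
xy 0.568 -0.159 ax -20 cork -18  wh 25 60 [ 40.  23. 159.] [360. 211.]
xy 0.562 -0.274 ax -27 cork -25  wh 26 60 [ 40.  23. 163.] [400. 212.]
xy 0.552 -0.395 ax -51 cork -49  wh 25 62 [ 40.   23.  154.5] [441. 215.]
xy 0.437 -0.183 ax -58 cork -38  wh 25 60 [  1.  178.  177.5] [370. 255.]
xy 0.433 -0.383 ax 53 cork 52  wh 63 26 [ 29. 161. 180.] [440. 256.]
xy 0.383 -0.079 ax 153 cork 0  wh 17 64 [108.  15. 159.] [334. 275.]
4.73 [ 0.5625 -0.0596  0.1678] [ 2.  -7.3  0.1] 0.0555
((620.713623046875, 164.37356567382812), (412.056396484375, 168.21604919433594), 88.26295471191406)
th -22.3 tx 4.28 ty 8.90 tz 6.91 turn -1.3
```

View pics/top2.png

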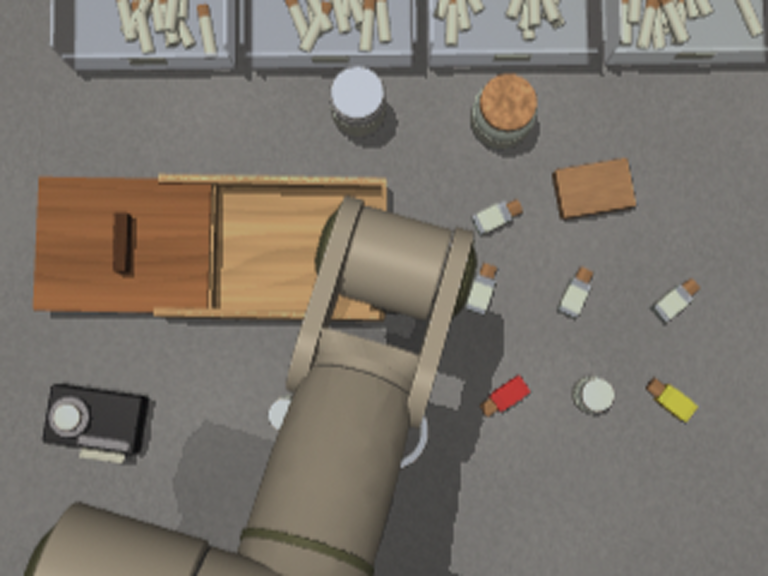

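The cover is fully back and the case is open; the tubes haven't moved. Tube A next, at (0.568, -0.159).

Call:
{"name": "apply_moves", "arguments": {"motion": [{"tx": 1.5,"ty": 4,"tz": 0,"turn": -2,"jaw": 0.3},{"tx": 3.7,"ty": 8,"tz": 1,"turn": -2,"jaw": 0.3},{"tx": 3.7,"ty": 8.9,"tz": 4,"turn": -2,"jaw": 0.3},{"tx": 3.7,"ty": 8.9,"tz": 8,"turn": -2,"jaw": 0.3},{"tx": 3.7,"ty": 8.9,"tz": 11,"turn": -2,"jaw": 0.3}]}}

```text
time_s: 5.15
position: [0.5618, -0.1588, 0.0572]
tool_rot: [[0.937, -0.349, -0.006], [-0.349, -0.937, -0.013], [-0.001, 0.014, -1.0]]
ft_force: [0.4, 0.7, -0.7]
grip_width: 0.055
```

```bash
python3 - <<'E'
from h import *
s=st();go(.5624,-.157,.02,-20)
E
```

```text
5.15 [ 0.5618 -0.1588  0.0572] [ 0.4  0.7 -0.7] 0.055
th -20.4 tx -0.00 ty -0.24 tz 3.72 turn -0.4
```

Call:
{"name": "apply_moves", "arguments": {"motion": [{"tx": 0,"ty": -0.2,"tz": 3.6,"turn": 0,"jaw": 0.3},{"tx": 0,"ty": -0.2,"tz": 3.7,"turn": 0,"jaw": 0.3},{"tx": 0,"ty": -0.2,"tz": 3.7,"turn": 0,"jaw": -1},{"tx": 0,"ty": -0.2,"tz": 3.7,"turn": 0,"jaw": -1},{"tx": 0,"ty": -0.2,"tz": 3.7,"turn": 0,"jaw": -1}]}}

```text
time_s: 5.57
position: [0.5634, -0.1577, 0.0228]
tool_rot: [[0.937, -0.349, -0.002], [-0.349, -0.937, -0.015], [0.003, 0.014, -1.0]]
ft_force: [1.5, 0.3, -0.5]
grip_width: 0.023
```

Call:
{"name": "apply_moves", "arguments": {"motion": [{"tx": 0,"ty": 0,"tz": 0,"turn": 0,"jaw": -1},{"tx": 0,"ty": 0,"tz": 0,"turn": 0,"jaw": -1},{"tx": 0,"ty": 0,"tz": -3,"turn": 0,"jaw": -1},{"tx": 0,"ty": 0,"tz": -7,"turn": 0,"jaw": -1},{"tx": 0,"ty": 0,"tz": -10.5,"turn": 0,"jaw": -1}]}}

```text
time_s: 5.98
position: [0.5635, -0.156, 0.1301]
tool_rot: [[0.937, -0.348, -0.002], [-0.348, -0.937, -0.015], [0.003, 0.014, -1.0]]
ft_force: [1.2, -0.7, -0.4]
grip_width: 0.0229
```

```bash
python3 - <<'E'
from h import *
s=st()
for q in[(.038,-.05),(-.038,-.05),(.038,.02),(-.038,.02)]:
    x,y=c2w(q[0]-.006,q[1]);print(q,x,y);go(x,y,.12,-1.7)
E
```

```text
5.98 [ 0.5635 -0.156   0.1301] [ 1.2 -0.7 -0.4] 0.0229
(0.038, -0.05) 0.64806704191764 0.010851404761379607
th -20.4 tx 2.11 ty -18.60 tz 0.74 turn -18.7
(-0.038, -0.05) 0.572102085092879 0.013159073414413969
th -20.4 tx -5.09 ty -16.17 tz 0.75 turn -18.7
(0.038, 0.02) 0.6501925262033295 0.08081912815260685
th -20.4 tx -0.13 ty -25.23 tz 0.64 turn -18.7
(-0.038, 0.02) 0.5742275693785686 0.08312679680564121
th -20.4 tx -7.33 ty -22.80 tz 0.65 turn -18.7
```

Call:
{"name": "apply_moves", "arguments": {"motion": [{"tx": 0.4,"ty": -3.7,"tz": 0,"turn": -4,"jaw": -1},{"tx": 0.8,"ty": -7.5,"tz": 0,"turn": -8,"jaw": -1},{"tx": 1.3,"ty": -11.5,"tz": 0,"turn": -12,"jaw": -1},{"tx": 1.7,"ty": -15.5,"tz": 0,"turn": -16,"jaw": -1},{"tx": 2.1,"ty": -18.6,"tz": 0,"turn": -18.7,"jaw": -1}]}}

```text
time_s: 6.4
position: [0.6487, 0.0139, 0.1284]
tool_rot: [[1.0, -0.025, -0.001], [-0.025, -1.0, -0.015], [-0.0, 0.015, -1.0]]
ft_force: [-0.0, -0.4, -0.3]
grip_width: 0.0232
```

```bash
python3 - <<'E'
from h import *
s=st();go(.6481,.0109,.030,-1.7)
E
```

```text
6.4 [0.6487 0.0139 0.1284] [-0.  -0.4 -0.3] 0.0232
th -1.4 tx -0.05 ty 0.16 tz 9.84 turn 0.3
```

Call:
{"name": "apply_moves", "arguments": {"motion": [{"tx": 0,"ty": 0.2,"tz": 3,"turn": 0,"jaw": -1},{"tx": 0,"ty": 0.2,"tz": 6.5,"turn": 0,"jaw": -1},{"tx": 0,"ty": 0.2,"tz": 9,"turn": 0,"jaw": -1},{"tx": 0,"ty": 0.2,"tz": 9.8,"turn": 0,"jaw": -1},{"tx": 0,"ty": 0.2,"tz": 9.8,"turn": 0,"jaw": -1}]}}

```text
time_s: 6.82
position: [0.6479, 0.0108, 0.0305]
tool_rot: [[1.0, -0.025, -0.003], [-0.025, -1.0, -0.014], [-0.002, 0.014, -1.0]]
ft_force: [1.5, 0.1, -0.4]
grip_width: 0.0231
```

Call:
{"name": "apply_moves", "arguments": {"motion": [{"tx": 0,"ty": 0,"tz": 0,"turn": 0,"jaw": -0.1},{"tx": 0,"ty": 0,"tz": 0,"turn": 0,"jaw": -0.1},{"tx": 0,"ty": 0,"tz": -2,"turn": 0,"jaw": -0.1},{"tx": 0,"ty": 0,"tz": -6,"turn": 0,"jaw": -0.1},{"tx": 0,"ty": 0,"tz": -10,"turn": 0,"jaw": -0.1}]}}

```text
time_s: 7.23
position: [0.6476, 0.0122, 0.1316]
tool_rot: [[1.0, -0.025, -0.005], [-0.025, -1.0, -0.014], [-0.004, 0.014, -1.0]]
ft_force: [1.6, -0.6, 0.3]
grip_width: 0.0385
```

```bash
python3 - <<'E'
from h import *
s=st();a=np.radians(-66);go(.658-.006*np.cos(a),-.179-.006*np.sin(a),.10,-66)
E
```

```text
7.23 [0.6476 0.0122 0.1316] [ 1.6 -0.6  0.3] 0.0385
th -1.4 tx 1.27 ty 18.50 tz 3.42 turn 64.6
```

Call:
{"name": "apply_moves", "arguments": {"motion": [{"tx": 0.2,"ty": 4,"tz": 0,"turn": 7,"jaw": 0.3},{"tx": 0.5,"ty": 8,"tz": 0,"turn": 14,"jaw": 0.3},{"tx": 0.7,"ty": 12,"tz": 0,"turn": 21,"jaw": 0.3},{"tx": 1,"ty": 16,"tz": 0,"turn": 28,"jaw": 0.3},{"tx": 1.3,"ty": 18.5,"tz": 0,"turn": 35,"jaw": 0.3}]}}

```text
time_s: 7.65
position: [0.6558, -0.1771, 0.1354]
tool_rot: [[0.8, -0.6, -0.003], [-0.6, -0.8, -0.015], [0.007, 0.014, -1.0]]
ft_force: [0.4, -0.2, 0.8]
grip_width: 0.0555
```

Call:
{"name": "apply_moves", "arguments": {"motion": [{"tx": 0,"ty": 0,"tz": 1,"turn": 7,"jaw": 0.3},{"tx": 0,"ty": 0,"tz": 2,"turn": 14,"jaw": 0.3},{"tx": 0,"ty": 0,"tz": 3,"turn": 21,"jaw": 0.3},{"tx": 0,"ty": 0,"tz": 3.5,"turn": 28,"jaw": 0.3},{"tx": 0,"ty": 0,"tz": 4,"turn": 30,"jaw": 0.3}]}}

```text
time_s: 8.07
position: [0.6557, -0.178, 0.0959]
tool_rot: [[0.386, -0.922, -0.002], [-0.922, -0.386, -0.016], [0.014, 0.008, -1.0]]
ft_force: [-0.1, 0.3, 0.0]
grip_width: 0.0555
```

```bash
python3 - <<'E'
from h import *
I,D=get_image("top");tubes(I,D)
s=st();a=np.radians(-66);go(.658-.006*np.cos(a),-.179-.006*np.sin(a),.0215,-66)
E
```

```text
xy 0.655 0.012 ax -2 cork -2  wh 28 65 [ 37.  26. 168.] [301. 182.]
xy 0.618 -0.662 ax -73 cork -72  wh 30 71 [ 28.   28.  166.5] [532. 191.]
xy 0.562 -0.274 ax -27 cork -25  wh 26 60 [ 34.  25. 123.] [400. 212.]
xy 0.552 -0.394 ax -51 cork -49  wh 25 62 [ 40.  24. 154.] [441. 215.]
xy 0.438 -0.184 ax -51 cork -23  wh 25 58 [  1. 177. 111.] [372. 254.]
xy 0.433 -0.383 ax 53 cork 52  wh 62 27 [ 29. 161. 179.] [440. 256.]
8.12 [ 0.6554 -0.1778  0.095 ] [ 0.1 -0.1 -1. ] 0.0553
th -67.2 tx -0.48 ty -0.24 tz 7.34 turn -1.2
```

Tube A is lying flat in the case. Now tube B.

Call:
{"name": "apply_moves", "arguments": {"motion": [{"tx": -0.5,"ty": -0.2,"tz": 1,"turn": -1,"jaw": 0.3},{"tx": -0.5,"ty": -0.2,"tz": 4,"turn": -1,"jaw": 0.3},{"tx": -0.5,"ty": -0.2,"tz": 6.8,"turn": -1,"jaw": 0.3},{"tx": -0.5,"ty": -0.2,"tz": 7.3,"turn": -1,"jaw": 0.3},{"tx": -0.5,"ty": -0.2,"tz": 7.3,"turn": -1,"jaw": -1}]}}

```text
time_s: 8.53
position: [0.6543, -0.173, 0.0204]
tool_rot: [[0.405, -0.914, -0.007], [-0.914, -0.405, -0.014], [0.01, 0.012, -1.0]]
ft_force: [0.0, -0.5, -0.1]
grip_width: 0.0444
```

Call:
{"name": "apply_moves", "arguments": {"motion": [{"tx": 0,"ty": 0,"tz": 0,"turn": 0,"jaw": -1},{"tx": 0,"ty": 0,"tz": 0,"turn": 0,"jaw": -1},{"tx": 0,"ty": 0,"tz": 0,"turn": 0,"jaw": -1},{"tx": 0,"ty": 0,"tz": 0,"turn": 0,"jaw": -1},{"tx": 0,"ty": 0,"tz": -1,"turn": 0,"jaw": -1}]}}

```text
time_s: 8.95
position: [0.6539, -0.1726, 0.03]
tool_rot: [[0.405, -0.914, -0.008], [-0.914, -0.405, -0.013], [0.008, 0.013, -1.0]]
ft_force: [-0.6, 0.2, -0.5]
grip_width: 0.0234
```

Call:
{"name": "apply_moves", "arguments": {"motion": [{"tx": 0,"ty": 0,"tz": -4,"turn": 0,"jaw": -1},{"tx": 0,"ty": 0,"tz": -8,"turn": -2,"jaw": -1},{"tx": 0,"ty": 0,"tz": -10,"turn": -9,"jaw": -1},{"tx": 0,"ty": 0,"tz": -10,"turn": -16,"jaw": -1},{"tx": 0,"ty": 0,"tz": -10,"turn": -23,"jaw": -1}]}}

```text
time_s: 9.37
position: [0.6552, -0.1715, 0.133]
tool_rot: [[0.734, -0.679, -0.005], [-0.679, -0.734, -0.015], [0.007, 0.014, -1.0]]
ft_force: [0.4, 0.1, -1.1]
grip_width: 0.0229
```

```bash
python3 - <<'E'
from h import *
s=st();x,y=c2w(-.038-.006,-.05);go(x,y,.12,-1.7)
E
```

```text
9.37 [ 0.6552 -0.1715  0.133 ] [ 0.4  0.1 -1.1] 0.0229
th -42.7 tx -18.64 ty -7.94 tz 1.07 turn -41.0
```

Call:
{"name": "apply_moves", "arguments": {"motion": [{"tx": -3.5,"ty": -1.5,"tz": 0,"turn": -7,"jaw": -1},{"tx": -7.2,"ty": -3.1,"tz": 0,"turn": -14,"jaw": -1},{"tx": -10.9,"ty": -4.7,"tz": 0,"turn": -21,"jaw": -1},{"tx": -14.6,"ty": -6.3,"tz": 0,"turn": -28,"jaw": -1},{"tx": -18.2,"ty": -7.8,"tz": 0,"turn": -35,"jaw": -1}]}}

```text
time_s: 9.78
position: [0.5733, 0.0109, 0.1316]
tool_rot: [[0.992, -0.129, -0.004], [-0.129, -0.992, -0.015], [-0.002, 0.015, -1.0]]
ft_force: [0.7, 0.1, 0.3]
grip_width: 0.0231
```

```bash
python3 - <<'E'
from h import *
s=st();x,y=c2w(-.038-.006,-.05);go(x,y,.030,-1.7)
E
```

```text
9.78 [0.5733 0.0109 0.1316] [0.7 0.1 0.3] 0.0231
th -7.4 tx -0.13 ty -0.36 tz 10.16 turn -5.7
```

Call:
{"name": "apply_moves", "arguments": {"motion": [{"tx": -0.1,"ty": -0.3,"tz": 2,"turn": -5.7,"jaw": -1},{"tx": -0.1,"ty": -0.3,"tz": 6,"turn": -5.7,"jaw": -1},{"tx": -0.1,"ty": -0.3,"tz": 9,"turn": -5.7,"jaw": -1},{"tx": -0.1,"ty": -0.3,"tz": 10.3,"turn": -5.7,"jaw": -1},{"tx": -0.1,"ty": -0.3,"tz": 10.3,"turn": -5.7,"jaw": -1}]}}

```text
time_s: 10.2
position: [0.5715, 0.0128, 0.0274]
tool_rot: [[1.0, -0.03, -0.007], [-0.03, -0.999, -0.014], [-0.006, 0.014, -1.0]]
ft_force: [0.2, -0.6, -0.6]
grip_width: 0.0236
```

Call:
{"name": "apply_moves", "arguments": {"motion": [{"tx": 0,"ty": 0,"tz": 0,"turn": 0,"jaw": -0.1},{"tx": 0,"ty": 0,"tz": 0,"turn": 0,"jaw": -0.1},{"tx": 0,"ty": 0,"tz": -2,"turn": 0,"jaw": -0.1},{"tx": 0,"ty": 0,"tz": -6,"turn": 0,"jaw": -0.1},{"tx": 0,"ty": 0,"tz": -10,"turn": 0,"jaw": -0.1}]}}

```text
time_s: 10.62
position: [0.5716, 0.0142, 0.1287]
tool_rot: [[1.0, -0.03, -0.009], [-0.03, -0.999, -0.014], [-0.008, 0.014, -1.0]]
ft_force: [1.1, 0.6, -0.3]
grip_width: 0.0384
```

```bash
python3 - <<'E'
from h import *
s=st();a=np.radians(-26);go(.562-.006*np.cos(a),-.274-.006*np.sin(a),.13,-26)
E
```

```text
10.62 [0.5716 0.0142 0.1287] [ 1.1  0.6 -0.3] 0.0384
th -1.7 tx -0.65 ty 28.59 tz 0.27 turn 24.3
```

Call:
{"name": "apply_moves", "arguments": {"motion": [{"tx": 0,"ty": 4,"tz": 0,"turn": 4,"jaw": 0.3},{"tx": 0,"ty": 8,"tz": 0,"turn": 9,"jaw": 0.3},{"tx": 0,"ty": 12,"tz": 0,"turn": 14,"jaw": 0.3},{"tx": 0,"ty": 16,"tz": 0,"turn": 19,"jaw": 0.3},{"tx": -0.3,"ty": 20,"tz": 0,"turn": 24.3,"jaw": 0.3}]}}

```text
time_s: 11.03
position: [0.5626, -0.1875, 0.1326]
tool_rot: [[0.897, -0.442, -0.007], [-0.442, -0.897, -0.015], [0.0, 0.016, -1.0]]
ft_force: [1.1, -0.6, 0.6]
grip_width: 0.0554
```

```bash
python3 - <<'E'
from h import *
I,D=get_image("top");tubes(I,D)
s=st();a=np.radians(-26);go(.562-.006*np.cos(a),-.274-.006*np.sin(a),.0215,-26)
E
```

```text
xy 0.650 0.010 ax -0 cork -2  wh 27 70 [ 37.  26. 167.] [301. 182.]
xy 0.615 -0.663 ax -73 cork -73  wh 65 35 [ 29.  28. 166.] [531. 191.]
xy 0.578 0.012 ax -2 cork -4  wh 26 61 [ 28.  25. 163.] [301. 208.]
xy 0.552 -0.394 ax -51 cork -49  wh 25 62 [ 40.  24. 154.] [441. 215.]
xy 0.433 -0.383 ax 52 cork 52  wh 62 26 [ 29. 161. 179.] [440. 256.]
11.08 [ 0.562  -0.1946  0.1326] [-0.6 -5.5  0.1] 0.0554
th -26.9 tx 2.96 ty 6.89 tz 11.25 turn -0.9
```

Call:
{"name": "apply_moves", "arguments": {"motion": [{"tx": 1.5,"ty": 3.5,"tz": 0,"turn": 0,"jaw": 0.3},{"tx": 3,"ty": 6.9,"tz": 1,"turn": 0,"jaw": 0.3},{"tx": 3,"ty": 6.9,"tz": 4,"turn": 0,"jaw": 0.3},{"tx": 3,"ty": 6.9,"tz": 6,"turn": 0,"jaw": 0.3},{"tx": 3,"ty": 6.9,"tz": 7,"turn": 0,"jaw": 0.3}]}}

```text
time_s: 11.5
position: [0.5561, -0.2711, 0.062]
tool_rot: [[0.892, -0.453, -0.009], [-0.453, -0.891, -0.016], [-0.001, 0.018, -1.0]]
ft_force: [0.2, 0.2, 0.4]
grip_width: 0.0558
```

```bash
python3 - <<'E'
from h import *
s=st();a=np.radians(-26);go(.562-.006*np.cos(a),-.274-.006*np.sin(a),.0215,-26)
I,D=snap("scene","sc2",(160,190,360,330),4)
E
```

```text
11.5 [ 0.5561 -0.2711  0.062 ] [0.2 0.2 0.4] 0.0558
th -26.9 tx 0.06 ty -0.08 tz 4.05 turn -0.9
```

View pics/sc2.png

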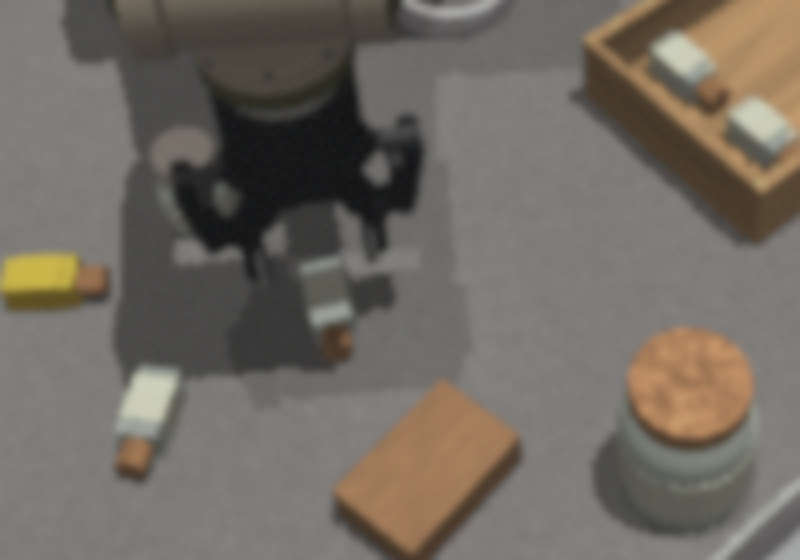

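The scene crop shows the jaws straddling tube C at (325,300). Tubes A and B lie flat in the case at (680,65) and (765,130).

Call:
{"name": "apply_moves", "arguments": {"motion": [{"tx": 0,"ty": -0.1,"tz": 3,"turn": 0,"jaw": 0.3},{"tx": 0,"ty": -0.1,"tz": 4,"turn": 0,"jaw": 0.3},{"tx": 0,"ty": -0.1,"tz": 4,"turn": 0,"jaw": -1},{"tx": 0,"ty": -0.1,"tz": 4,"turn": 0,"jaw": -1},{"tx": 0,"ty": -0.1,"tz": 4,"turn": 0,"jaw": -1}]}}

```text
time_s: 11.97
position: [0.5569, -0.2705, 0.0232]
tool_rot: [[0.892, -0.452, -0.008], [-0.452, -0.892, -0.017], [0.001, 0.019, -1.0]]
ft_force: [1.5, -0.3, -0.2]
grip_width: 0.0236
```

Call:
{"name": "apply_moves", "arguments": {"motion": [{"tx": 0,"ty": 0,"tz": 0,"turn": 0,"jaw": -1},{"tx": 0,"ty": 0,"tz": 0,"turn": 0,"jaw": -1},{"tx": 0,"ty": 0,"tz": -3,"turn": 0,"jaw": -1},{"tx": 0,"ty": 0,"tz": -7,"turn": 0,"jaw": -1},{"tx": 0,"ty": 0,"tz": -10.5,"turn": 0,"jaw": -1}]}}

```text
time_s: 12.38
position: [0.5577, -0.2686, 0.1303]
tool_rot: [[0.892, -0.452, -0.008], [-0.452, -0.892, -0.017], [0.001, 0.019, -1.0]]
ft_force: [-0.2, -0.1, -0.5]
grip_width: 0.0227
```

```bash
python3 - <<'E'
from h import *
s=st();x,y=c2w(.038-.006,.02);go(x,y,.13,-1.7)
E
```

```text
12.38 [ 0.5577 -0.2686  0.1303] [-0.2 -0.1 -0.5] 0.0227
th -26.9 tx -7.53 ty -35.34 tz -0.63 turn -25.2
```

Call:
{"name": "apply_moves", "arguments": {"motion": [{"tx": -0.8,"ty": -3.9,"tz": 0,"turn": -5,"jaw": -1},{"tx": -1.6,"ty": -7.8,"tz": 0,"turn": -10,"jaw": -1},{"tx": -2.5,"ty": -11.7,"tz": -0.3,"turn": -15,"jaw": -1},{"tx": -3.3,"ty": -15.6,"tz": -0.3,"turn": -20,"jaw": -1},{"tx": -4.2,"ty": -19.5,"tz": -0.5,"turn": -25.2,"jaw": -1}]}}

```text
time_s: 12.8
position: [0.6085, -0.0738, 0.1324]
tool_rot: [[1.0, -0.025, -0.007], [-0.025, -1.0, -0.017], [-0.006, 0.017, -1.0]]
ft_force: [0.4, -0.8, -0.9]
grip_width: 0.0233
```

```bash
python3 - <<'E'
from h import *
s=st();x,y=c2w(.038-.006,.02);go(x,y,.13,-1.7)
E
```

```text
12.8 [ 0.6085 -0.0738  0.1324] [ 0.4 -0.8 -0.9] 0.0233
th -1.4 tx 3.78 ty -15.56 tz -0.06 turn 0.3
```

Call:
{"name": "apply_moves", "arguments": {"motion": [{"tx": 1,"ty": -4,"tz": 0,"turn": 0,"jaw": -1},{"tx": 2,"ty": -8,"tz": 0,"turn": 0,"jaw": -1},{"tx": 3,"ty": -12,"tz": 0,"turn": 0,"jaw": -1},{"tx": 3.8,"ty": -15.3,"tz": 0,"turn": 0,"jaw": -1},{"tx": 3.8,"ty": -15.5,"tz": 0,"turn": 0,"jaw": -1}]}}

```text
time_s: 13.22
position: [0.6509, 0.0862, 0.1298]
tool_rot: [[1.0, -0.019, -0.005], [-0.019, -1.0, -0.016], [-0.005, 0.016, -1.0]]
ft_force: [-0.3, 1.1, -0.1]
grip_width: 0.0227
```

```bash
python3 - <<'E'
from h import *
s=st();x,y=c2w(.038-.006,.02);go(x,y,.030,-1.7)
E
```

```text
13.22 [0.6509 0.0862 0.1298] [-0.3  1.1 -0.1] 0.0227
th -1.1 tx -0.01 ty 0.38 tz 9.99 turn 0.6
```

Call:
{"name": "apply_moves", "arguments": {"motion": [{"tx": 0,"ty": 0.4,"tz": 2,"turn": 0.6,"jaw": -1},{"tx": 0,"ty": 0.4,"tz": 6,"turn": 0.6,"jaw": -1},{"tx": 0,"ty": 0.4,"tz": 9,"turn": 0.6,"jaw": -1},{"tx": 0,"ty": 0.4,"tz": 10,"turn": 0.6,"jaw": -1},{"tx": 0,"ty": 0.4,"tz": 10,"turn": 0.6,"jaw": -1}]}}

```text
time_s: 13.63
position: [0.6497, 0.0805, 0.0294]
tool_rot: [[1.0, -0.03, -0.008], [-0.03, -0.999, -0.016], [-0.007, 0.016, -1.0]]
ft_force: [0.2, 0.5, -0.5]
grip_width: 0.0233
```

Call:
{"name": "apply_moves", "arguments": {"motion": [{"tx": 0,"ty": 0,"tz": 0,"turn": 0,"jaw": -0.1},{"tx": 0,"ty": 0,"tz": 0,"turn": 0,"jaw": -0.1},{"tx": 0,"ty": 0,"tz": -2,"turn": 0,"jaw": -0.1},{"tx": 0,"ty": 0,"tz": -6,"turn": 0,"jaw": -0.1},{"tx": 0,"ty": 0,"tz": -10,"turn": 0,"jaw": -0.1}]}}

```text
time_s: 14.05
position: [0.6499, 0.0819, 0.1305]
tool_rot: [[0.999, -0.03, -0.01], [-0.03, -0.999, -0.015], [-0.009, 0.016, -1.0]]
ft_force: [0.9, -0.7, 0.6]
grip_width: 0.0385
```

Call:
{"name": "apply_moves", "arguments": {"motion": [{"tx": -0.7,"ty": 4,"tz": 0,"turn": 5,"jaw": 0.3},{"tx": -1.4,"ty": 8,"tz": 0,"turn": 10,"jaw": 0.3},{"tx": -2.1,"ty": 12,"tz": 0,"turn": 15,"jaw": 0.3},{"tx": -2.8,"ty": 16,"tz": 0,"turn": 20,"jaw": 0.3},{"tx": -3.5,"ty": 20,"tz": 0,"turn": 25,"jaw": 0.3}]}}

```text
time_s: 14.47
position: [0.6084, -0.1188, 0.1352]
tool_rot: [[0.891, -0.453, -0.008], [-0.454, -0.891, -0.016], [-0.0, 0.018, -1.0]]
ft_force: [1.0, -0.8, 0.2]
grip_width: 0.0554
```

```bash
python3 - <<'E'
from h import *
I,D=get_image("top");tubes(I,D)
s=st();a=np.radians(-50);go(.552-.006*np.cos(a),-.394-.006*np.sin(a),.12,-50)
E
```

```text
xy 0.659 0.082 ax -4 cork -0  wh 29 65 [ 30.  25. 173.] [277. 181.]
xy 0.618 -0.662 ax -73 cork -72  wh 30 71 [ 29.  28. 167.] [531. 191.]
xy 0.579 0.013 ax -4 cork -5  wh 35 58 [ 27.   25.  171.5] [301. 208.]
xy 0.552 -0.394 ax -52 cork -49  wh 25 62 [ 40.   24.  155.5] [441. 215.]
xy 0.438 -0.183 ax -57 cork -17  wh 25 60 [  1. 177. 111.] [370. 255.]
xy 0.433 -0.383 ax 52 cork 52  wh 62 27 [ 29. 161. 179.] [440. 257.]
14.52 [ 0.6075 -0.126   0.1353] [ 0. -6.  0.] 0.0556
th -27.6 tx 6.94 ty 26.06 tz 2.08 turn 22.4
```

Call:
{"name": "apply_moves", "arguments": {"motion": [{"tx": 1,"ty": 4,"tz": 0,"turn": 5,"jaw": 0.3},{"tx": 2,"ty": 8,"tz": 0,"turn": 10,"jaw": 0.3},{"tx": 3.1,"ty": 12,"tz": 0,"turn": 15,"jaw": 0.3},{"tx": 4.2,"ty": 16,"tz": 0,"turn": 20,"jaw": 0.3},{"tx": 5.2,"ty": 19.7,"tz": 0,"turn": 22.4,"jaw": 0.3}]}}

```text
time_s: 14.93
position: [0.5626, -0.3222, 0.1405]
tool_rot: [[0.639, -0.769, -0.007], [-0.769, -0.639, -0.02], [0.011, 0.018, -1.0]]
ft_force: [1.1, 0.3, 0.0]
grip_width: 0.0556
```

```bash
python3 - <<'E'
from h import *
I,D=snap("top","top3",(180,130,360,250),4);tubes(I,D)
s=st();a=np.radians(-50.5);go(.552-.006*np.cos(a),-.394-.006*np.sin(a),.0215,-50.5)
E
```

```text
xy 0.658 0.085 ax -4 cork -4  wh 35 62 [ 34.  25. 172.] [277. 181.]
xy 0.654 0.010 ax -0 cork -0  wh 68 31 [ 37.  26. 166.] [301. 182.]
xy 0.618 -0.662 ax -73 cork -73  wh 30 71 [ 28.  28. 167.] [532. 191.]
xy 0.579 0.011 ax -3 cork -5  wh 32 64 [ 27.  25. 166.] [301. 208.]
xy 0.438 -0.183 ax -52 cork -36  wh 24 59 [  1. 178. 161.] [370. 255.]
14.98 [ 0.5608 -0.3297  0.1404] [-3.2 -5.2  0.4] 0.0555
th -50.6 tx 3.65 ty 4.51 tz 12.04 turn -0.1
```

View pics/top3.png

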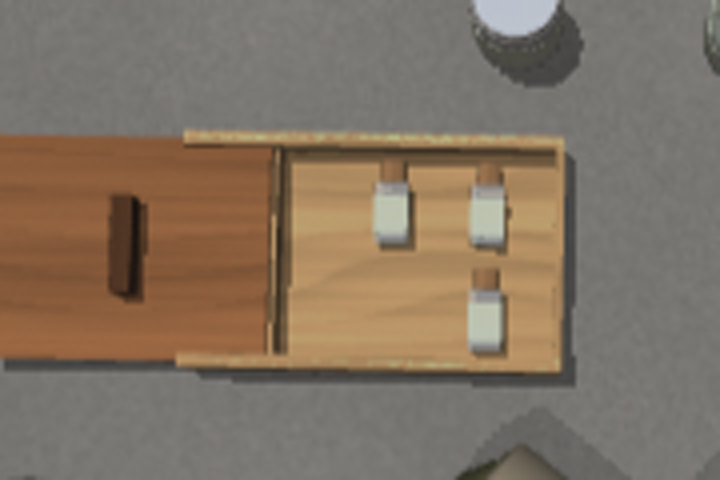

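Three tubes lie flat in the case, at (392,205), (488,205) and (486,312) in the crop. Tube D next.

Call:
{"name": "apply_moves", "arguments": {"motion": [{"tx": 2,"ty": 2.5,"tz": 0,"turn": 0,"jaw": 0.3},{"tx": 3.6,"ty": 4.5,"tz": 1,"turn": 0,"jaw": 0.3},{"tx": 3.6,"ty": 4.5,"tz": 4,"turn": 0,"jaw": 0.3},{"tx": 3.6,"ty": 4.5,"tz": 7,"turn": 0,"jaw": 0.3},{"tx": 3.6,"ty": 4.5,"tz": 7.5,"turn": 0,"jaw": 0.3}]}}

```text
time_s: 15.4
position: [0.5464, -0.3871, 0.0626]
tool_rot: [[0.634, -0.773, -0.012], [-0.774, -0.634, -0.018], [0.006, 0.021, -1.0]]
ft_force: [-0.8, 0.7, -1.2]
grip_width: 0.0558
```

```bash
python3 - <<'E'
from h import *
s=st();a=np.radians(-50.5);go(.552-.006*np.cos(a),-.394-.006*np.sin(a),.0215,-50.5)
E
```

```text
15.4 [ 0.5464 -0.3871  0.0626] [-0.8  0.7 -1.2] 0.0558
th -50.7 tx 0.27 ty -0.08 tz 4.11 turn -0.2
```

Call:
{"name": "apply_moves", "arguments": {"motion": [{"tx": 0.2,"ty": -0.1,"tz": 3,"turn": 0,"jaw": 0.3},{"tx": 0.2,"ty": -0.1,"tz": 4.1,"turn": 0,"jaw": 0.3},{"tx": 0.2,"ty": -0.1,"tz": 4.1,"turn": 0,"jaw": -1},{"tx": 0.2,"ty": -0.1,"tz": 4.1,"turn": 0,"jaw": -1},{"tx": 0.2,"ty": -0.1,"tz": 4.1,"turn": 0,"jaw": -1}]}}

```text
time_s: 15.82
position: [0.5488, -0.3893, 0.024]
tool_rot: [[0.634, -0.773, -0.01], [-0.773, -0.634, -0.021], [0.01, 0.021, -1.0]]
ft_force: [0.1, -1.0, -0.6]
grip_width: 0.0231
```

Call:
{"name": "apply_moves", "arguments": {"motion": [{"tx": 0,"ty": 0,"tz": 0,"turn": 0,"jaw": -1},{"tx": 0,"ty": 0,"tz": 0,"turn": 0,"jaw": -1},{"tx": 0,"ty": 0,"tz": -3,"turn": 0,"jaw": -1},{"tx": 0,"ty": 0,"tz": -7,"turn": -4,"jaw": -1},{"tx": 0,"ty": 0,"tz": -10.5,"turn": -10,"jaw": -1}]}}

```text
time_s: 16.23
position: [0.5498, -0.3869, 0.1314]
tool_rot: [[0.761, -0.649, -0.01], [-0.649, -0.76, -0.021], [0.006, 0.022, -1.0]]
ft_force: [-0.1, 0.5, 0.5]
grip_width: 0.0231
```

```bash
python3 - <<'E'
from h import *
s=st();x,y=c2w(-.038-.006,.02);go(x,y,.13,-1.7)
E
```

```text
16.23 [ 0.5498 -0.3869  0.1314] [-0.1  0.5  0.5] 0.0231
th -40.5 tx -28.66 ty -37.33 tz -0.88 turn -38.8
```

Call:
{"name": "apply_moves", "arguments": {"motion": [{"tx": -2.4,"ty": -3.1,"tz": 0,"turn": -7,"jaw": -1},{"tx": -4.8,"ty": -6.2,"tz": 0,"turn": -14,"jaw": -1},{"tx": -7.2,"ty": -9.4,"tz": -0.2,"turn": -21,"jaw": -1},{"tx": -9.7,"ty": -12.6,"tz": -0.4,"turn": -28,"jaw": -1},{"tx": -12.1,"ty": -15.8,"tz": -0.5,"turn": -35,"jaw": -1}]}}

```text
time_s: 16.65
position: [0.5602, -0.1864, 0.1332]
tool_rot: [[0.996, -0.09, -0.008], [-0.09, -0.996, -0.022], [-0.006, 0.023, -1.0]]
ft_force: [1.9, 0.9, -0.8]
grip_width: 0.0229
```

```bash
python3 - <<'E'
from h import *
s=st();x,y=c2w(-.038-.006,.02);go(x,y,.13,-1.7)
E
```

```text
16.65 [ 0.5602 -0.1864  0.1332] [ 1.9  0.9 -0.8] 0.0229
th -5.2 tx -1.03 ty -26.97 tz -0.28 turn -3.5
```

Call:
{"name": "apply_moves", "arguments": {"motion": [{"tx": -0.2,"ty": -4,"tz": 0,"turn": -3.5,"jaw": -1},{"tx": -0.3,"ty": -8,"tz": 0,"turn": -3.5,"jaw": -1},{"tx": -0.5,"ty": -12,"tz": 0,"turn": -3.5,"jaw": -1},{"tx": -0.7,"ty": -16,"tz": 0,"turn": -3.5,"jaw": -1},{"tx": -0.8,"ty": -20,"tz": 0,"turn": -3.5,"jaw": -1}]}}

```text
time_s: 17.07
position: [0.57, 0.0155, 0.1297]
tool_rot: [[1.0, -0.029, -0.007], [-0.029, -0.999, -0.022], [-0.006, 0.022, -1.0]]
ft_force: [0.5, 0.2, -2.1]
grip_width: 0.0232
```

Call:
{"name": "apply_moves", "arguments": {"motion": [{"tx": -0.2,"ty": -4,"tz": 0,"turn": 0,"jaw": -1},{"tx": -0.2,"ty": -6.3,"tz": 0,"turn": 0,"jaw": -1},{"tx": -0.2,"ty": -6.3,"tz": 0,"turn": 0,"jaw": -1},{"tx": -0.2,"ty": -6.3,"tz": 0,"turn": 0,"jaw": -1},{"tx": -0.2,"ty": -6.3,"tz": 0,"turn": 0,"jaw": -1}]}}

```text
time_s: 17.48
position: [0.57, 0.078, 0.1288]
tool_rot: [[1.0, -0.029, -0.006], [-0.029, -0.999, -0.022], [-0.005, 0.023, -1.0]]
ft_force: [-0.2, 0.3, 0.1]
grip_width: 0.0228
```

```bash
python3 - <<'E'
from h import *
s=st();x,y=c2w(-.038-.006,.02);go(x,y,.0305,-1.7)
E
```

```text
17.48 [0.57   0.078  0.1288] [-0.2  0.3  0.1] 0.0228
th -1.7 tx 0.46 ty -0.75 tz 9.82 turn 0.0
```

Call:
{"name": "apply_moves", "arguments": {"motion": [{"tx": 0.5,"ty": -0.7,"tz": 2,"turn": 0,"jaw": -1},{"tx": 0.5,"ty": -0.7,"tz": 6,"turn": 0,"jaw": -1},{"tx": 0.5,"ty": -0.7,"tz": 9,"turn": 0,"jaw": -1},{"tx": 0.5,"ty": -0.7,"tz": 9.8,"turn": 0,"jaw": -1},{"tx": 0.5,"ty": -0.7,"tz": 9.8,"turn": 0,"jaw": -1}]}}

```text
time_s: 17.9
position: [0.5741, 0.0812, 0.0303]
tool_rot: [[0.999, -0.031, -0.008], [-0.031, -0.999, -0.022], [-0.008, 0.023, -1.0]]
ft_force: [0.5, 0.4, -0.3]
grip_width: 0.0228
```

Call:
{"name": "apply_moves", "arguments": {"motion": [{"tx": 0,"ty": 0,"tz": 0,"turn": 0,"jaw": -0.1},{"tx": 0,"ty": 0,"tz": 0,"turn": 0,"jaw": -0.1},{"tx": 0,"ty": 0,"tz": -2,"turn": 0,"jaw": -0.1},{"tx": 0,"ty": 0,"tz": -6,"turn": 0,"jaw": -0.1},{"tx": 0,"ty": 0,"tz": -10,"turn": 0,"jaw": -0.1}]}}

```text
time_s: 18.32
position: [0.5745, 0.0828, 0.1313]
tool_rot: [[0.999, -0.032, -0.011], [-0.032, -0.999, -0.022], [-0.01, 0.023, -1.0]]
ft_force: [0.9, 0.6, 0.9]
grip_width: 0.0386
```

Call:
{"name": "apply_moves", "arguments": {"motion": [{"tx": -1,"ty": 4,"tz": 0,"turn": 0,"jaw": 0.3},{"tx": -2,"ty": 8,"tz": 0,"turn": 0,"jaw": 0.3},{"tx": -3,"ty": 12,"tz": 0,"turn": 0,"jaw": 0.3},{"tx": -4,"ty": 16,"tz": 0,"turn": 0,"jaw": 0.3},{"tx": -5,"ty": 19,"tz": 0,"turn": 0,"jaw": 0.3}]}}

```text
time_s: 18.73
position: [0.5178, -0.1087, 0.1371]
tool_rot: [[0.999, -0.034, -0.009], [-0.034, -0.999, -0.024], [-0.008, 0.024, -1.0]]
ft_force: [0.5, -0.2, 0.1]
grip_width: 0.0551
```

```bash
python3 - <<'E'
from h import *
I,D=snap("top","top4",s=1.25);tubes(I,D)
snap("scene","sc4",s=1.25)
s=st();go(.621,.2665,.12,-1.7)
E
```

```text
xy 0.655 0.007 ax -5 cork -8  wh 36 61 [ 36.5  26.  169. ] [302. 181.]
xy 0.615 -0.663 ax -73 cork -72  wh 32 68 [ 28.  28. 167.] [531. 191.]
xy 0.580 0.081 ax -2 cork -4  wh 32 65 [ 26.  25. 175.] [277. 207.]
xy 0.581 0.016 ax -3 cork -2  wh 29 61 [ 27.  25. 170.] [301. 207.]
xy 0.439 -0.185 ax -49 cork -13  wh 25 54 [  1. 177. 111.] [372. 254.]
xy 0.433 -0.383 ax 53 cork 52  wh 63 26 [ 29. 161. 180.] [440. 256.]
18.83 [ 0.5175 -0.1099  0.137 ] [0.2 1.9 0.4] 0.0555
th -2.2 tx 8.94 ty -38.03 tz 0.71 turn -0.5
```

View pics/top4.png

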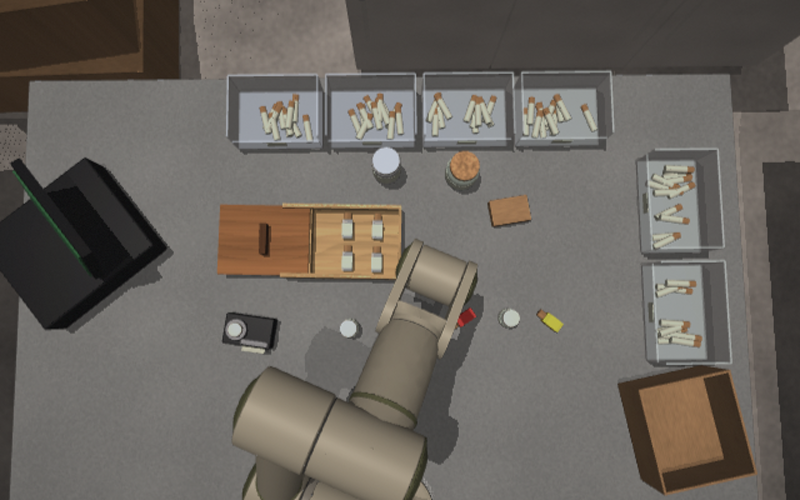

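View pics/sc4.png

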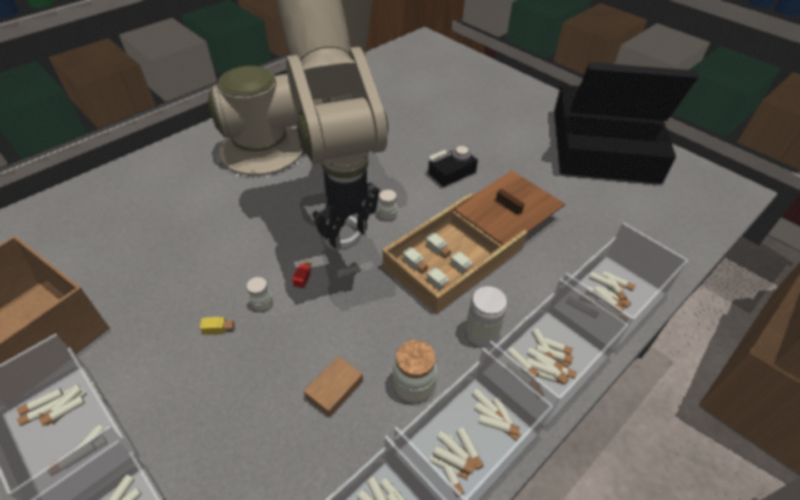

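All four tubes are flat in the case at (347,228), (377,228), (347,258) and (377,258), and neither view shows any other loose tube. Next I'll close the cover.

Call:
{"name": "apply_moves", "arguments": {"motion": [{"tx": 0.9,"ty": -3.8,"tz": 0,"turn": -0.5,"jaw": 0.3},{"tx": 1.8,"ty": -7.6,"tz": 0,"turn": -0.5,"jaw": 0.3},{"tx": 2.7,"ty": -11.4,"tz": 0,"turn": -0.5,"jaw": 0.3},{"tx": 3.6,"ty": -15.2,"tz": 0,"turn": -0.5,"jaw": 0.3},{"tx": 4.5,"ty": -19,"tz": 0,"turn": -0.5,"jaw": 0.3}]}}

```text
time_s: 19.25
position: [0.5699, 0.0803, 0.1327]
tool_rot: [[1.0, -0.029, -0.009], [-0.03, -0.999, -0.024], [-0.008, 0.024, -1.0]]
ft_force: [-0.6, -1.3, -0.4]
grip_width: 0.0554
```

Call:
{"name": "apply_moves", "arguments": {"motion": [{"tx": 0.9,"ty": -3.8,"tz": 0,"turn": 0,"jaw": 0.3},{"tx": 1.8,"ty": -7.6,"tz": 0,"turn": 0,"jaw": 0.3},{"tx": 2.7,"ty": -11.4,"tz": 0,"turn": 0,"jaw": 0.3},{"tx": 3.6,"ty": -15.2,"tz": 0,"turn": 0,"jaw": 0.3},{"tx": 4.5,"ty": -19,"tz": 0,"turn": 0,"jaw": 0.3}]}}

```text
time_s: 19.67
position: [0.6205, 0.2713, 0.1284]
tool_rot: [[1.0, -0.029, -0.008], [-0.029, -0.999, -0.023], [-0.008, 0.024, -1.0]]
ft_force: [0.3, -0.5, 0.7]
grip_width: 0.0555
```

```bash
python3 - <<'E'
from h import *
s=st();go(.621,.2665,.073,-1.7)
E
```

```text
19.67 [0.6205 0.2713 0.1284] [ 0.3 -0.5  0.7] 0.0555
th -1.7 tx 0.11 ty 0.34 tz 5.55 turn 0.0
```

Call:
{"name": "apply_moves", "arguments": {"motion": [{"tx": 0.1,"ty": 0.4,"tz": 1,"turn": 0,"jaw": 0.3},{"tx": 0.1,"ty": 0.4,"tz": 4,"turn": 0,"jaw": 0.3},{"tx": 0.1,"ty": 0.4,"tz": 5.4,"turn": 0,"jaw": 0.3},{"tx": 0.1,"ty": 0.4,"tz": 5.5,"turn": 0,"jaw": 0.3},{"tx": 0.1,"ty": 0.4,"tz": 5.5,"turn": 0,"jaw": -1}]}}

```text
time_s: 20.08
position: [0.6208, 0.2661, 0.0735]
tool_rot: [[1.0, -0.029, -0.009], [-0.029, -0.999, -0.024], [-0.008, 0.024, -1.0]]
ft_force: [-0.1, -0.2, 1.3]
grip_width: 0.0449
```

Call:
{"name": "apply_moves", "arguments": {"motion": [{"tx": 0,"ty": 0,"tz": 0,"turn": 0,"jaw": -1},{"tx": 0,"ty": 0,"tz": 0,"turn": 0,"jaw": -1},{"tx": 0,"ty": 0,"tz": 0,"turn": 0,"jaw": -1},{"tx": 0,"ty": 0,"tz": 0,"turn": 0,"jaw": -1},{"tx": 0,"ty": 0,"tz": 0,"turn": 0,"jaw": -1}]}}

```text
time_s: 20.5
position: [0.6215, 0.2662, 0.0753]
tool_rot: [[1.0, -0.029, -0.006], [-0.03, -0.999, -0.023], [-0.006, 0.023, -1.0]]
ft_force: [-1.5, -0.5, 6.8]
grip_width: 0.0149
```

```bash
python3 - <<'E'
from h import *
s=st();go(.6149,.062,.073,-1.7)
E
```

```text
20.5 [0.6215 0.2662 0.0753] [-1.5 -0.5  6.8] 0.0149
th -1.7 tx -0.05 ty 20.42 tz 0.70 turn 0.0
```

Call:
{"name": "apply_moves", "arguments": {"motion": [{"tx": 0,"ty": 1.5,"tz": 0,"turn": 0,"jaw": -1},{"tx": 0,"ty": 4,"tz": 0,"turn": 0,"jaw": -1},{"tx": 0,"ty": 6.5,"tz": 0,"turn": 0,"jaw": -1},{"tx": 0,"ty": 9,"tz": 0,"turn": 0,"jaw": -1},{"tx": 0,"ty": 11,"tz": 0,"turn": 0,"jaw": -1}]}}

```text
time_s: 20.92
position: [0.6182, 0.155, 0.0755]
tool_rot: [[1.0, -0.03, -0.007], [-0.03, -0.999, -0.022], [-0.007, 0.022, -1.0]]
ft_force: [10.2, 2.7, -24.8]
grip_width: 0.0151
```

Call:
{"name": "apply_moves", "arguments": {"motion": [{"tx": 0,"ty": 2.5,"tz": 0,"turn": 0,"jaw": -1},{"tx": 0,"ty": 5,"tz": 0,"turn": 0,"jaw": -1},{"tx": 0,"ty": 7.5,"tz": 0,"turn": 0,"jaw": -1},{"tx": 0,"ty": 9,"tz": 0,"turn": 0,"jaw": -1},{"tx": 0,"ty": 9.4,"tz": 0,"turn": 0,"jaw": -1}]}}

```text
time_s: 21.33
position: [0.6156, 0.0615, 0.0755]
tool_rot: [[0.999, -0.033, -0.007], [-0.033, -0.999, -0.015], [-0.007, 0.015, -1.0]]
ft_force: [9.8, 24.8, -19.7]
grip_width: 0.0147
```

```bash
python3 - <<'E'
from h import *
s=st();go(.6149,.0615,.073,-1.7)
E
```

```text
21.33 [0.6156 0.0615 0.0755] [  9.8  24.8 -19.7] 0.0147
th -1.9 tx -0.06 ty 0.00 tz 0.26 turn -0.2
```

Call:
{"name": "apply_moves", "arguments": {"motion": [{"tx": 0,"ty": 0.1,"tz": 0,"turn": 0,"jaw": -1},{"tx": 0,"ty": 0.1,"tz": 0,"turn": 0,"jaw": -1},{"tx": 0,"ty": 0,"tz": 0,"turn": 0,"jaw": 0},{"tx": 0,"ty": 0,"tz": 0,"turn": 0,"jaw": 0},{"tx": 0,"ty": 0,"tz": 0,"turn": 0,"jaw": 0}]}}

```text
time_s: 21.75
position: [0.6157, 0.0614, 0.0759]
tool_rot: [[0.999, -0.033, -0.007], [-0.033, -0.999, -0.015], [-0.006, 0.016, -1.0]]
ft_force: [-0.5, -0.3, 0.3]
grip_width: 0.0429
```

Call:
{"name": "apply_moves", "arguments": {"motion": [{"tx": 0,"ty": 0,"tz": -3,"turn": 0,"jaw": 0},{"tx": 0,"ty": 0,"tz": -6,"turn": 0,"jaw": 0},{"tx": -2,"ty": -3,"tz": -9,"turn": 0,"jaw": -1},{"tx": -4,"ty": -6,"tz": -9,"turn": 0,"jaw": -1},{"tx": -6,"ty": -9,"tz": -9,"turn": 0,"jaw": -1}]}}

```text
time_s: 22.17
position: [0.5593, 0.1555, 0.1673]
tool_rot: [[0.999, -0.035, -0.002], [-0.035, -0.999, -0.015], [-0.002, 0.015, -1.0]]
ft_force: [0.3, 0.4, -0.7]
grip_width: 0.007
```

Call:
{"name": "apply_moves", "arguments": {"motion": [{"tx": -2,"ty": -3,"tz": 0,"turn": 0,"jaw": -1},{"tx": -4,"ty": -6,"tz": 0,"turn": 0,"jaw": -1},{"tx": -6,"ty": -9,"tz": 0,"turn": 0,"jaw": -1},{"tx": -8,"ty": -12,"tz": 0,"turn": 0,"jaw": -1},{"tx": -8,"ty": -12,"tz": 0,"turn": 0,"jaw": -1}]}}

```text
time_s: 22.58
position: [0.4802, 0.2823, 0.1661]
tool_rot: [[1.0, -0.03, -0.003], [-0.03, -0.999, -0.014], [-0.002, 0.014, -1.0]]
ft_force: [0.4, 0.0, -0.3]
grip_width: 0.0004
```

```bash
python3 - <<'E'
from h import *
I,D=snap("top","top5",(140,120,360,300),3.3)
z=np.load("pics/top1.npz")
P=cloud("top",z["D"])[255:273,180:198];b=cv2.cvtColor(z["I"],cv2.COLOR_RGB2HSV)[255:273,180:198];m=(b[...,2]>150)&(b[...,1]<60)
print("btn z",np.percentile(P[m][:,2],[10,50,90]))
B=np.zeros((400,640),bool);B[250:275,178:200]=1;h=cv2.cvtColor(z["I"],cv2.COLOR_RGB2HSV);b=B&(h[...,2]>150)&(h[...,1]<60);v,u=np.nonzero(b);c=ray("top",np.c_[u,v],.06);(x,y),*_=cv2.minAreaRect((c[:,:2]*1000).astype(np.float32));print(x,y)
s=st();go(x/1000,y/1000,.12,-1.7)
I2,D2=get_image("scene");P=cloud("scene",D2);u,v=proj("scene",[[x/1000,y/1000,.06]])[0];print(u,v,P[int(v)-4:int(v)+5,int(u)][:,2])
E
```

```text
btn z [0.06213133 0.06591102 0.07032915]
423.03948974609375 330.992431640625
22.63 [0.4819 0.2803 0.1661] [ 0.9 -1.  -0.4] 0.0
th -1.8 tx -6.03 ty -4.95 tz 4.55 turn -0.1
369.4930475290616 120.01317419680807 [0.00027991 0.06723604 0.06597733 0.06693651 0.06491762 0.06538177
 0.06569924 0.06194809 0.05744809]
```

View pics/top5.png

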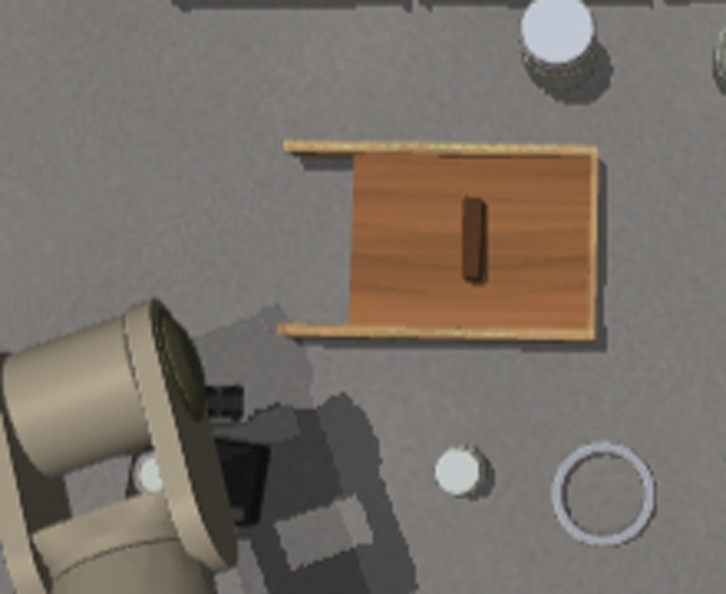

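The cover is shut: it ran into the stop, and the measured stroke was 206 mm. Button top is at about z = 0.066.

Call:
{"name": "apply_moves", "arguments": {"motion": [{"tx": -3,"ty": -2.5,"tz": 0,"turn": 0,"jaw": -1},{"tx": -5.9,"ty": -4.9,"tz": 0.5,"turn": 0,"jaw": -1},{"tx": -5.9,"ty": -4.9,"tz": 3,"turn": 0,"jaw": -1},{"tx": -5.9,"ty": -4.9,"tz": 5,"turn": 0,"jaw": -1},{"tx": -5.9,"ty": -4.9,"tz": 6,"turn": 0,"jaw": -1}]}}

```text
time_s: 23.1
position: [0.4255, 0.328, 0.1036]
tool_rot: [[0.999, -0.033, -0.003], [-0.033, -0.999, -0.017], [-0.003, 0.017, -1.0]]
ft_force: [0.5, -0.5, -0.3]
grip_width: 0.0002
```

```bash
python3 - <<'E'
from h import *
s=st();go(.423,.3305,.083,-1.7)
print(env.tip_extent)
I,D=snap("scene","sc5",(310,60,450,165),5)
I,D=get_image("top");R=np.zeros(D.shape,bool);R[155:230,215:330]=1
h=cv2.cvtColor(I,cv2.COLOR_RGB2HSV)
P=cloud("top",D);m=R&(P[...,2]>.062)&(h[...,2]<90);v,u=np.nonzero(m);print(m.sum(),ray("top",np.c_[u,v],.077).mean(0)[:2])
E
```

```text
23.1 [0.4255 0.328  0.1036] [ 0.5 -0.5 -0.3] 0.0002
th -1.9 tx -0.25 ty -0.28 tz 2.06 turn -0.2
0.017
144 [0.6155926  0.06304506]
```

View pics/sc5.png

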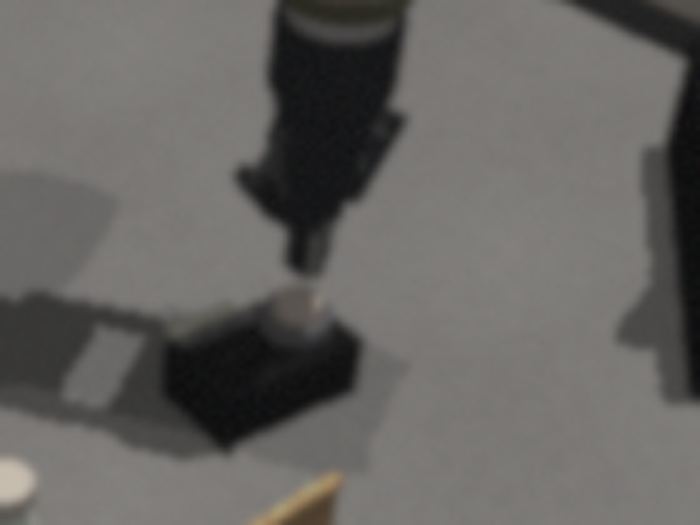

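The closed fingertips are directly over the button, which is at (298,320) in the crop. I'll press it slowly.

Call:
{"name": "apply_moves", "arguments": {"motion": [{"tx": -0.2,"ty": -0.3,"tz": 1,"turn": 0,"jaw": -1},{"tx": -0.2,"ty": -0.3,"tz": 1.8,"turn": 0,"jaw": -1},{"tx": -0.2,"ty": -0.3,"tz": 2.2,"turn": 0,"jaw": -1},{"tx": -0.2,"ty": -0.3,"tz": 2.4,"turn": 0,"jaw": -1},{"tx": -0.2,"ty": -0.3,"tz": 2.4,"turn": 0,"jaw": -1}]}}

```text
time_s: 23.62
position: [0.4242, 0.3304, 0.0802]
tool_rot: [[0.999, -0.034, -0.003], [-0.034, -0.999, -0.017], [-0.003, 0.017, -1.0]]
ft_force: [0.4, -2.0, 2.9]
grip_width: -0.0002
```

Call:
{"name": "apply_moves", "arguments": {"motion": [{"tx": 0,"ty": 0,"tz": 0.2,"turn": 0,"jaw": -1},{"tx": 0,"ty": 0,"tz": 0.35,"turn": 0,"jaw": -1},{"tx": 0,"ty": 0,"tz": 0.45,"turn": 0,"jaw": -1},{"tx": 0,"ty": 0,"tz": 0.45,"turn": 0,"jaw": -1},{"tx": 0,"ty": 0,"tz": 0.45,"turn": 0,"jaw": -1}]}}

```text
time_s: 24.03
position: [0.4243, 0.3304, 0.0769]
tool_rot: [[0.999, -0.034, -0.002], [-0.034, -0.999, -0.016], [-0.002, 0.016, -1.0]]
ft_force: [-3.7, -2.1, 12.8]
grip_width: -0.0001
```

Call:
{"name": "apply_moves", "arguments": {"motion": [{"tx": 0,"ty": 0,"tz": 0.15,"turn": 0,"jaw": -1},{"tx": 0,"ty": 0,"tz": 0.15,"turn": 0,"jaw": -1},{"tx": 0,"ty": 0,"tz": 0.15,"turn": 0,"jaw": -1},{"tx": 0,"ty": 0,"tz": -1,"turn": 0,"jaw": -1},{"tx": 0,"ty": 0,"tz": -3,"turn": 0,"jaw": -1}]}}

```text
time_s: 24.45
position: [0.4236, 0.3305, 0.1059]
tool_rot: [[0.999, -0.034, -0.005], [-0.034, -0.999, -0.018], [-0.005, 0.018, -1.0]]
ft_force: [0.8, 0.5, 0.8]
grip_width: -0.0
```

Call:
{"name": "apply_moves", "arguments": {"motion": [{"tx": 0,"ty": 0,"tz": -4,"turn": 0,"jaw": -1},{"tx": 0,"ty": 0,"tz": -8,"turn": 0,"jaw": -1},{"tx": -4,"ty": 0,"tz": -9,"turn": 0,"jaw": -1},{"tx": -8,"ty": 0,"tz": -9,"turn": 0,"jaw": -1},{"tx": -8,"ty": 0,"tz": -9,"turn": 0,"jaw": -1}]}}

```text
time_s: 24.87
position: [0.3386, 0.3347, 0.197]
tool_rot: [[0.999, -0.031, -0.007], [-0.031, -0.999, -0.018], [-0.006, 0.018, -1.0]]
ft_force: [0.4, 0.1, -0.2]
grip_width: 0.0001
```

```bash
python3 - <<'E'
from h import *
I,D=snap("scene","sc6",s=1.25);P=cloud("scene",D);print("btn z",P[118:125,369][:,2]);st()
E
```

```text
btn z [0.06661974 0.06778725 0.06871119 0.06421663 0.0651815  0.05989266
 0.05730386]
24.92 [0.3413 0.3349 0.1969] [1.1 0.9 0.7] -0.0002
```

View pics/sc6.png

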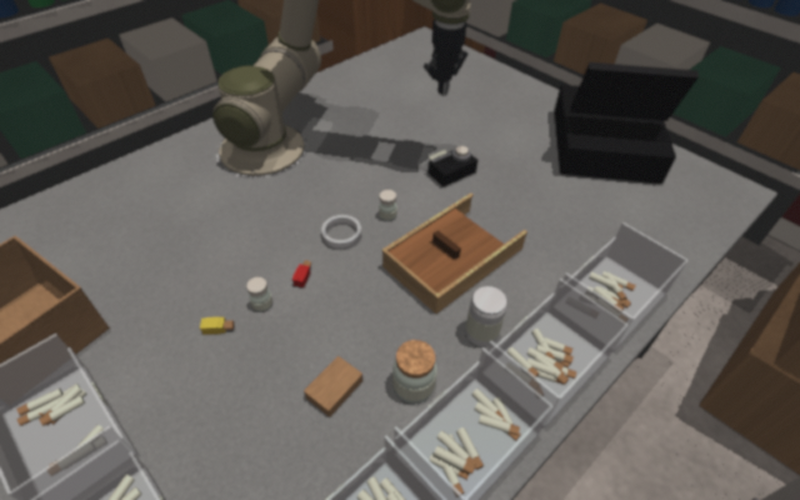

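The cover is shut with its rib at (446,244), the button at (462,152) is back up at about z = 0.066, and the jars, can, tape and cardboard box are where they started. The arm is clear, so I'm handing in.

```bash
python3 -c "
from rig import close_job
print(close_job())"
```

```text
the job is handed in; nothing more can be done
None
```

The order is packed and handed in at about 25 s of the 210 s allowed; no verdict was reported. I slid the cover fully back, laid all four loose white-banded tubes flat in the case, slid the cover shut, then pressed the printer button and let it come up. The red and yellow look-alikes were left alone.

**Last checks:**
- **Tubes:** before closing, both cameras showed four tubes flat in one layer in the case and no loose tubes left on the counter.
- **Cover:** it met its stop at about 25 N, and the hand moved about 206 mm between the two stops. The camera put the grip rib about 1 mm from my estimate of its shut position, which is within calibration error.
- **Button:** it bottomed out at about 13 N, well over its 5 N spring, and read back at its starting height of about 66 mm afterwards.
- **Surroundings:** the final picture shows the jars, can, tape and cardboard box where they started, and the arm clear of everything.

**Problems:** three move calls were refused because "turn" was missing, so nothing moved; I resent them. No checks failed or disagreed.

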